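# Put the bench mixer into neutral and cover it for the night

## Task

Put the bench mixer away for the night. First take the gear lever out of the slot where it was left, guide it through the zigzag gate and leave it fully home in neutral, the end slot farthest from the robot. Then pick up the white lid, set it on the trough without dropping it and press it down level until it has snapped onto the catches on both sides; let go of it and leave the other things on the bench where they are.

Things in the scene. Friction and masses are not known exactly. Their poses are not given: they have to be found in the camera images.
- machine: Fixed bench paddle mixer, base 250 (x) by 360 (y) mm, cream gearbox with gear lever on its +y side (top 160 mm high, x -100 to 100, y 30 to 140 mm), open steel U trough on its -y side, motor behind the gearbox to x = 215 mm. Origin on the bench under its middle; x from its front (robot side) to its back, y from trough to gearbox, z up.
- gate: Steel gate plate, 108 by 68 by 8 mm, on the gearbox; axes as the machine's. Origin at machine (0, 75, 164) mm, half-way through the plate, at the middle of the middle slot. The lever's 9 mm stem runs in a zigzag slot 15 mm wide, so it has 3 mm of play to each side of the slot's centre line and past its ends; the plate stops it elsewhere.
- gate_zero (a point): Same point as the gate's origin. From it the slot's centre line (x, y in mm) runs with square corners from the end of the start slot (-30, 24) to (-10.5, 24), across to (-10.5, 0), along the middle slot to (10.5, 0), across to (10.5, 24), and along the neutral slot to its end (30, 24).
- lever_knob (a point): Centre of the black ball knob, 36 mm in diameter, on the gear lever. The lever's pivot lies 110 mm straight below gate_zero and the knob 185 mm from the pivot, so the knob moves about 1.65 times as far as the stem in the gate and dips as the lever leans. Moving it takes 1 to 2 N; it stays where it is left.
- lever_fore (a joint): Fore-and-aft lean of the gear lever (rad), 0 upright, positive away from the robot (machine +x): its tangent is the stem's x in the gate / 110 mm. About -0.27 at the end of the start slot, +0.27 at the end of the neutral slot.
- lever_side (a joint): Sideways lean of the gear lever (rad): 0 in the middle slot, about 0.21 in the start and neutral slots, positive away from the trough (machine +y); stem's y in the gate = 110 mm x tan(side) / cos(fore). Knob from pivot in machine axes: 185 mm x (cos(side) sin(fore), sin(side), cos(side) cos(fore)).
- trough_mouth (a point): Centre of the trough's open top, level with its rim, at machine (0, -75, 185) mm; axes as the machine's. The rim measures 176 (x) by 150 (y) mm outside. A sprung steel roller catch, 40 mm long along y, stands 6 mm out of each of the walls at x = -88 and +88 mm, 13 mm below the rim.
- lid_grip (a point): Centre of the grip bar on the lid: bar 22 mm wide (x), 90 mm long (y), 18 mm high, its underside 20 mm above the lid's top, on a post at each end. z up out of the lid; 63 mm above the lid's lower edge. With the lid snapped on, its top lies on the rim and this point is 33 mm above trough_mouth; merely laid on, it rests on the catches about 20 mm higher.
- lid: White plastic lid, 204 (x) by 162 (y) mm, its two y sides flared to 176 mm at the lower edge, 0.17 to 0.34 kg; lies right way up on the bench. Origin in the middle of its lower edge. Its 30 mm deep skirt goes over the trough's rim, lid x along machine x (either way round), with 2 to 3 mm of play each side. A rib inside each x side clicks under a catch when the lid is pressed down with about 8 to 12 N.
- dredger: Bystander: upright aluminium sugar dredger, 74 mm in diameter, 138 mm high; origin under its middle.
- scraper: Bystander: steel bench scraper lying flat, 110 mm by 124 mm, 24 mm high at its wooden handle; origin at bench level under its middle.
- sweet_box: Bystander: open plywood box, 160 mm by 110 mm, 50 mm high; origin under its middle.

How it is judged (in metres and radians):
On the way, in this order (a step that is already met when the one before it is completed fails the run):
1. the gear lever is fully home in the neutral slot and let go of (value of joint lever_fore above 0.215 rad and value of joint lever_side above 0.15 rad and contact force between the fingers and machine below 0.1 N), for 0.3 s.
2. the lid is snapped on: level and down on the trough's rim (z of lid_grip in the frame of trough_mouth below 0.037 m and horizontal distance between lid_grip and trough_mouth below 0.008 m and angle between lid_grip's own z axis and vertical below 0.04 rad and angle between the x axis of lid_grip and the x axis of trough_mouth, either way round below 0.1 rad), for 0.2 s.
At the end, for the whole second after the job is handed in: Lever in the neutral slot, leaning over 0.215 rad away from the robot and over 0.15 rad to +y; lid snapped on: grip 25 to 37 mm above the rim, within 8 mm of the trough's centre, level within 0.04 rad, square within 0.1 rad; all let go of (all of step 2 and value of joint lever_fore above 0.215 rad and value of joint lever_side above 0.15 rad and z of lid_grip in the frame of trough_mouth above 0.025 m); the robot touches nothing.
It fails at once if the sugar dredger is moved more than 30 mm or tipped over (distance of dredger from where it was at the start of the episode above 0.03 m or angle between dredger's own z axis and vertical above 0.5 rad).
It fails at once if the bench scraper is moved more than 30 mm (distance of scraper from where it was at the start of the episode above 0.03 m).
It fails at once if the plywood box is moved more than 30 mm (distance of sweet_box from where it was at the start of the episode above 0.03 m).
It fails at once if the lid is dropped: falls free faster than 0.5 m/s (linear speed of lid above 0.5 m/s and contact force between lid and the fingers below 0.1 N).
It also fails if it takes over 67 s, if anything falls off the work surface, if the arm or the gripper's body presses on something with over 40 N, if the wrist force passes 120 N, or if a joint passes its speed limit or range.

## Robot

A 7-joint arm with a two-finger parallel gripper is mounted at the origin on the work surface. World frame = base frame: x ahead of the robot, y to its left, z up, the work surface at z = 0. Lengths are in m, angles in degrees, forces in N, time in s.
With the tool pointing down it reaches from about 0.425 to 0.875 m from the base axis. Payload 4.7 kg.
Tool frame: the origin (TCP) lies midway between the tips of the shut fingers; the grasp point (between the pads) lies env.grip_point_offset behind it (env.grip_point_offset is the distance from the TCP to the grasp point, in m); x points along the fingers, y is the direction in which the jaws open and shut, and the axes are right-handed (so a half turn about x gives the same grasp; the last joint's range is limited). The gripper opens to 87 mm and grips with 3 to 60 N. Pads are 19 mm wide; open, the fingers measure 117 mm over their backs; the gripper's body (75 mm by 190 mm) begins 51 mm behind the grasp point.
Start: joints at [-73.677, 18.392, -4.016, 83.108, 1.295, 78.541, -3.26], TCP at [0.174, 0.626, 0.223] pointing down, gripper open.
Joint ranges: [-163.93, 163.93], [-17.29, 119.83], [-79.2, 71.16], [3.27, 140.29], [-89.18, 269.18], [5.43, 117.66], [-154.24, 154.24]. Speed limits (degrees/s): [147.25, 147.25, 180, 180, 180, 180, 180].

## Interface

Orientations are given as [roll, pitch, yaw] about the fixed x, y, z axes, in that order (R = Rz(yaw) Ry(pitch) Rx(roll)).
In Python, from cell import readout, read_camera, camera_params, sign_off, spot_in, pinpoint, env gives the robot as it stands.
- The arm moves only by the shell command python3 -m pendant 'ROWS' [OPENING] [FORCE]. ROWS is a JSON object of lists of equal length, an entry for each row: "xyz": the shift along the world's x, y, z in m, a list of three; "turn": the turn about the world's z in rad. A call has 1 to 10 rows; each row shifts and turns the pose as measured when the row begins; what a row does not reach is not made up. A row lasts 1/8 s, in which the tool goes at most 62.5 mm and 10.7 degrees, less where a joint would pass 70% of its speed; a pose out of reach is approached as far as the arm can. A call is refused whole if a number of a shift passes 0.0625 or a number of a turn 0.188, either way. A call with a gripper value outside its range is refused whole. OPENING is the opening, from 0 (shut) to 1 (fully open), set as the call begins (- or left out, the last holds). The fingers move at their own pace and stop on an object; FORCE is the grip in N (left out, the last holds). Time passes only in rows, so rows that do not move let the fingers close. It gives the time, the measured TCP pose, the force and the opening at its end, in the units of the state.
- readout.get_obs(): the state, without advancing time (a new reading comes with each control period).
- read_camera(name): name is "scene" or "side" or "wrist"; returns the picture (480x640x3 uint8, red, green, blue); there is no depth.
- camera_params(name): a dict with "fx", "fy", "cx", "cy" (pixels), "rvec" (rotation vector, rad) and "tvec" (3), from world to camera coordinates, as OpenCV has them; the wrist camera has in their place "hand_eye" (4x4, takes a point from camera to tool coordinates, whose origin is the TCP and whose axes are the tool frame's). Camera axes: x right, y down, z forward; pixel columns grow to the right and rows downward; lengths in m; the calibration is good to about 2 mm. The wrist camera is an equidistant fisheye: a pixel r from the principal point sees the ray r / f radians off the axis. A picture is of the moment at which its call begins: read the wrist's pose just before it. camera_params takes no time and is no camera call.
- sign_off(): hands the job in, once; it reports no verdict.
Trained networks look in the newest picture that a camera, given by its name, has taken for a name from the list of things; names that differ only in an ending like _2 or _b are one class to them, and where a whole thing is asked for, a point or a joint stands for the part that bears it (a point fixed in the world has none). Each returns a list of dicts, best first, with "score" (0 to 1); they miss things now and then, are a little off and sometimes report something else, mostly with a low value. They report only what shows in the picture. A call takes as long as a camera call.
- spot_in(camera, name): "at" ([x, y, z] in m, in the coordinates of the camera as it stood for that picture, good to about 4 mm: the middle of the surface that is visible of it).
- pinpoint(camera, name): "at" ([x, y, z] in m, in the coordinates of the camera as it stood for that picture, good to about 4 mm: a listed point, or the origin of a listed thing).
The state is a dict: "time_s": time; "qpos": joint angles; "joint_velocities": joint speeds; "effort": joint torques, N m; "tool_pos": TCP position; "tool_rot": TCP orientation; "force": force on the tool from outside, world axes, zero at the start; "wrist_torque": the same for the moment, N m; "grip_width": finger opening in m.
Only numpy, scipy, OpenCV 4.12 (cv2) and the standard library are available. Lean on these libraries where they do the work, as an engineer would, in place of code of your own. Each camera call takes 0.05 s, during which the arm holds its last target.

## Working session

There is one attempt and no reset: what is moved stays moved. The work goes in short steps, Python scripts to look and compute and a shell command to move; the robot and the scene stay as the last step left them, time stands still between calls to the robot, and variables do not carry over. Pictures are saved under pics/ and viewed, and the job is handed in when it is done.

```bash
ls; mkdir -p pics
cat > h.py <<'E'
import numpy as np, cv2
from scipy.spatial.transform import Rotation as R
from cell import readout, read_camera, camera_params, spot_in, pinpoint, env
def toolT(o):
    T=np.eye(4); T[:3,:3]=R.from_euler('xyz',o['tool_rot'],degrees=True).as_matrix(); T[:3,3]=o['tool_pos']; return T
def c2w(cam,p,T=None):
    c=camera_params(cam); p=np.array(p)
    if cam=='wrist':
        q=T@np.array(c['hand_eye'])@np.r_[p,1]; return q[:3]
    Rm=R.from_rotvec(np.ravel(c['rvec'])).as_matrix(); return Rm.T@(p-np.ravel(c['tvec']))
def shot(cam,fn):
    o=readout.get_obs(); im=read_camera(cam); cv2.imwrite('pics/'+fn+'.png',im[:,:,::-1]); return toolT(o)
E
python3 - <<'E'
from h import *
o=readout.get_obs(); print(o, env.grip_point_offset)
for cam in ['scene','side','wrist']:
    T=shot(cam,cam+'0')
    for n in ['machine','gate_zero','lever_knob','trough_mouth','lid_grip','lid','dredger','scraper','sweet_box']:
        r=pinpoint(cam,n)
        for d in r[:2]: print(cam,n,round(d['score'],2),c2w(cam,d['at'],T).round(4),[k for k in d if k not in('score','at')])
print(readout.get_obs()['time_s'])
E
```

```text
pics
{'time_s': 0.0, 'qpos': array([-73.67752071,  18.43910445,  -4.01699851,  83.17659733,
         1.29517984,  78.5410483 ,  -3.26088136]), 'joint_velocities': array([-0.05530824, -0.08374676,  0.03613903, -0.03168996, -0.03192888,
       -0.01863109,  0.04620369]), 'effort': array([-2.83140635e-04, -4.91278768e+01, -4.03975379e-01, -3.12532032e+01,
       -6.38216198e-02,  4.38560452e-02,  1.75396112e-04]), 'tool_pos': array([0.17374747, 0.62575588, 0.22144636]), 'tool_rot': array([ -87.13475748,   89.88837378, -102.64690288]), 'force': array([-0.23136299, -0.00850937,  0.08007737]), 'wrist_torque': array([ 0.01439656, -0.07573553,  0.01458081]), 'grip_width': 0.08681396752283001} 0.0187
scene machine 0.98 [ 0.5461  0.1313 -0.0008] []
scene gate_zero 0.72 [0.5484 0.2103 0.164 ] []
scene gate_zero 0.5 [ 7.489e-01 -2.851e-01  3.000e-04] []
scene lever_knob 0.57 [0.5053 0.2477 0.2273] []
scene lid_grip 0.61 [ 0.5204 -0.3867  0.0635] []
scene lid 0.83 [ 0.5233 -0.3854  0.0021] []
scene dredger 0.98 [ 0.7464 -0.2838  0.0056] []
scene scraper 0.95 [ 0.7784 -0.1206 -0.0026] []
scene sweet_box 0.6 [ 0.4594  0.5367 -0.    ] []
scene sweet_box 0.37 [0.5455 0.0536 0.1857] []
side gate_zero 0.9 [0.5511 0.2049 0.1662] []
side lever_knob 0.74 [0.5034 0.2467 0.2287] []
side trough_mouth 0.59 [0.5441 0.0587 0.1842] []
side lid_grip 0.74 [ 0.5256 -0.3829  0.062 ] []
side lid 0.7 [ 0.5278 -0.3866 -0.002 ] []
side dredger 0.74 [ 0.7509 -0.2815  0.0015] []
side scraper 0.86 [ 0.7847 -0.1198 -0.0048] []
side sweet_box 0.91 [0.4621 0.533  0.0006] []
1.5
```

View pics/scene0.png

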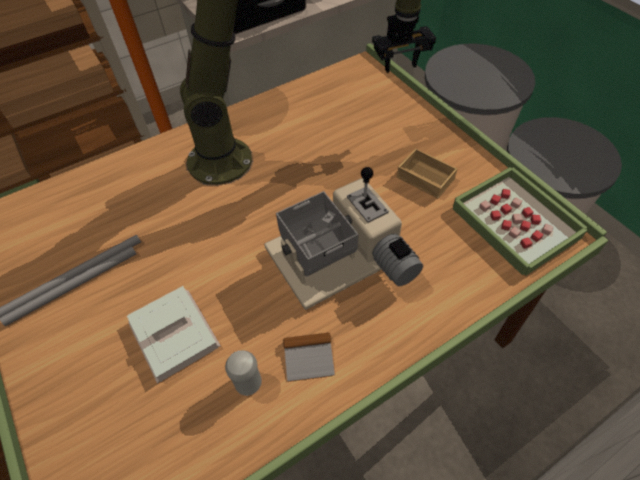

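View pics/side0.png

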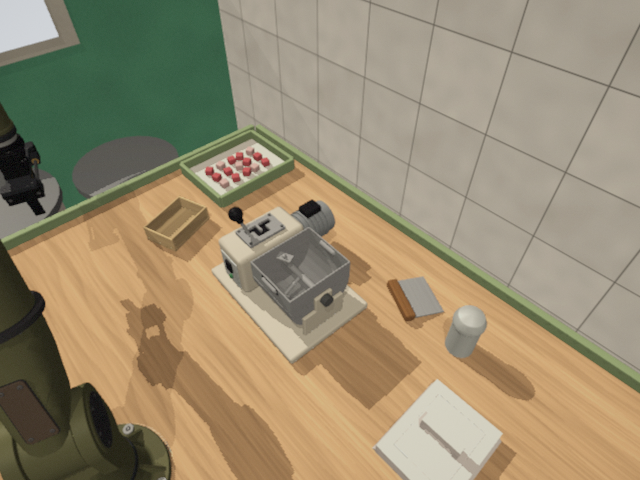

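Run:
```python
from h import *
for n in ['scene','side']:
    c=camera_params(n); print(n,c, c2w(n,[0,0,0]))
print(camera_params('wrist'))
```

```text
scene {'fx': 488.1611564830775, 'fy': 488.1611564830775, 'cx': 332.12482717705916, 'cy': 240.14206143430582, 'rvec': array([ 2.25916259,  1.2088649 , -0.40713704]), 'tvec': array([-0.38924115, -0.27534797,  1.68741561])} [ 1.23602326 -0.33546873  1.197666  ]
side {'fx': 439.49010572533984, 'fy': 439.49010572533984, 'cx': 318.0664643444816, 'cy': 236.86150314516567, 'rvec': array([ 2.24237694, -0.87592964,  0.34781007]), 'tvec': array([-0.40409032,  0.48231058,  0.86239742])} [ 0.13190184 -0.45722691  0.95560831]
{'fx': 371.64829954431775, 'fy': 371.64829954431775, 'cx': 322.6079202789099, 'cy': 235.95218748802893, 'hand_eye': array([[-2.97693588e-04, -2.71067993e-01,  9.62560156e-01,
        -1.61622727e-01],
       [ 9.99999803e-01,  4.51761161e-04,  4.36493780e-04,
         7.42508715e-04],
       [-5.53166787e-04,  9.62560096e-01,  2.71067805e-01,
        -7.45810815e-02],
       [ 0.00000000e+00,  0.00000000e+00,  0.00000000e+00,
         1.00000000e+00]])}
```

The scene picture shows the mixer in the middle, with the knob at (367,174), the lid at about (170,335), the dredger at (243,370) and the scraper at (308,357). In the side picture the knob is at (236,214), the gate at (262,230) and the lid at about (440,435). The network's positions match these and the given geometry: I expected the knob at about (0.50, 0.246, 0.2285). Next I'll move above the machine for a wrist view.

```bash
python3 -c "
from h import *
o=readout.get_obs(); print(toolT(o).round(3))"
python3 -m pendant '{"xyz":[[0.01,-0.01,0.05],[0.035,-0.04,0.03],[0.04,-0.045,0.01],[0.04,-0.045,0.01],[0.04,-0.045,0.01],[0.04,-0.045,0.01],[0.04,-0.045,0.01],[0.04,-0.045,0.01],[0.04,-0.04,0]],"turn":[0,0,0,0,0,0,0,0,0]}'
```

```text
[[ 0.     0.267  0.964  0.174]
 [ 0.     0.964 -0.267  0.626]
 [-1.     0.     0.     0.223]
 [ 0.     0.     0.     1.   ]]
time_s: 2.62
tool_pos: [0.5005, 0.2585, 0.367]
tool_rot: [67.5, 89.8, 52.7]
force: [-0.2, -0.0, 0.7]
grip_width: 0.0869
```

Run:
```python
from h import *
o=readout.get_obs()
T=shot('wrist','w1'); print(T.round(3))
for n in ['machine','gate_zero','lever_knob','trough_mouth']:
    for d in pinpoint('wrist',n)[:2]: print(n,round(d['score'],2),c2w('wrist',d['at'],T).round(4))
print(o['qpos'])
```

```text
[[ 0.003  0.256  0.967  0.501]
 [ 0.003  0.967 -0.256  0.258]
 [-1.     0.004  0.002  0.367]
 [ 0.     0.     0.     1.   ]]
machine 0.85 [ 0.5452  0.135  -0.0009]
gate_zero 0.7 [0.5508 0.2099 0.1628]
lever_knob 0.91 [0.5105 0.2502 0.2221]
lever_knob 0.48 [ 5.214e-01 -3.856e-01 -4.000e-04]
trough_mouth 0.69 [0.5456 0.0576 0.1874]
[-44.4889176    5.718039    16.03939999  82.22546523  -1.67564926
  92.06070652  46.60084023]
```

View pics/w1.png

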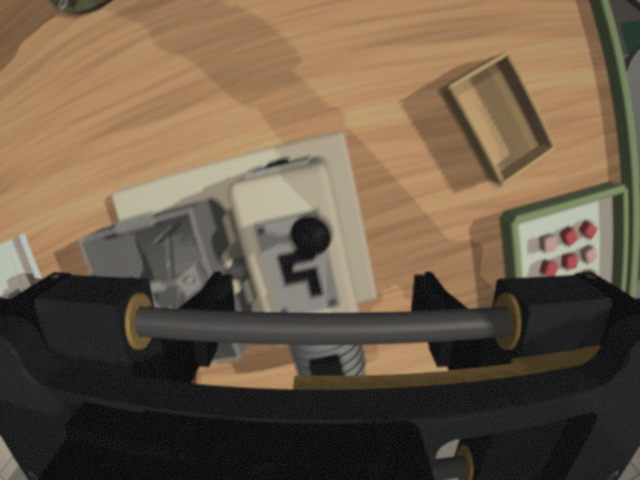

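The wrist view shows the knob at (310,235), the gate slot just below it, and base corners near (112,192), (345,133) and (375,298). The tool is turned about 15° from the machine. I'll work out the machine's yaw from the edges.

Run:
```python
import cv2
a=cv2.imread('pics/w1.png')[110:350,90:410]; cv2.imwrite('pics/w1c.png',cv2.resize(a,None,fx=2.5,fy=2.5,interpolation=cv2.INTER_CUBIC))
b=cv2.imread('pics/scene0.png')[150:310,255:455]; cv2.imwrite('pics/s0c.png',cv2.resize(b,None,fx=3.7,fy=3.7,interpolation=cv2.INTER_CUBIC))
```

```text
(no output)
```

View pics/w1c.png

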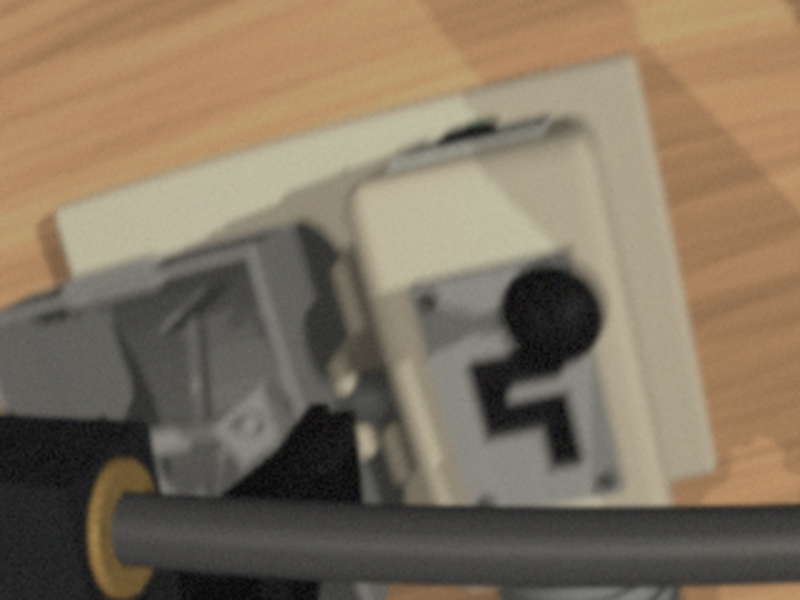

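View pics/s0c.png

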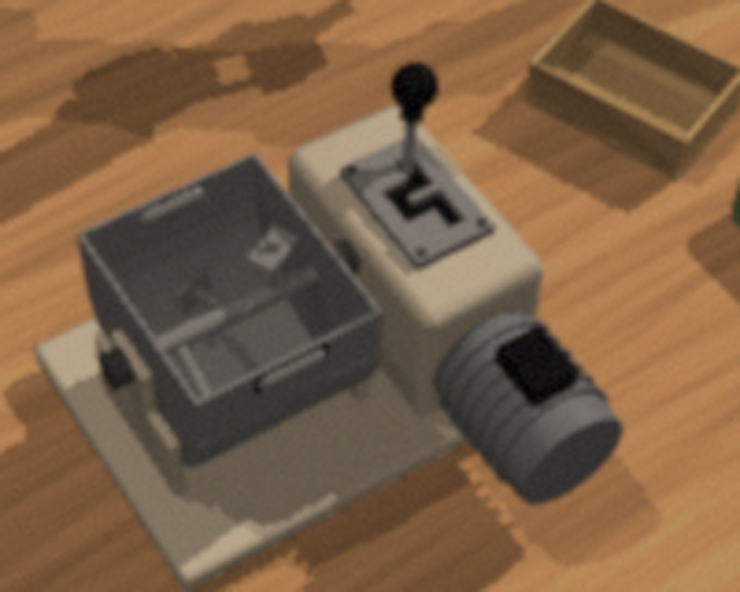

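```bash
cat >> h.py <<'E'
def ray(cam,uv,T=None):
    c=camera_params(cam)
    if cam=='wrist':
        dx,dy=(uv[0]-c['cx'])/c['fx'],(uv[1]-c['cy'])/c['fy']; th=np.hypot(dx,dy); s=np.sin(th)/th
        d=np.array([dx*s,dy*s,np.cos(th)])
    else: d=np.array([(uv[0]-c['cx'])/c['fx'],(uv[1]-c['cy'])/c['fy'],1])
    o=c2w(cam,[0,0,0],T); return o,c2w(cam,d,T)-o
def onz(cam,uv,z,T=None):
    o,d=ray(cam,uv,T); return o+d*(z-o[2])/d[2]
E
python3 - <<'E'
from h import *
T=toolT(readout.get_obs())
def ang(v): return np.degrees(np.arctan2(v[1],v[0])).round(2)
for z in (0.012,0.02):
    a,b,c=[onz('wrist',p,z,T) for p in [(113.2,193.2),(343.2,134),(375.6,297.2)]]
    print(z,a,b,c,np.linalg.norm(a-b),np.linalg.norm(b-c),ang(b-a)-90,ang(c-b))
r=[onz('scene',p,.185) for p in [(277.2,213.5),(323.9,192.4),(357.7,234.3),(309.9,258.1)]]
print(np.mean(r,0)); 
for i in range(4): v=r[(i+1)%4]-r[i]; print(np.linalg.norm(v).round(4),ang(v))
g=[onz('scene',p,.168) for p in [(347.7,195.9),(388.2,211.6),(369.3,221.6)]]
print((g[0]+g[1])/2, ang(g[1]-g[2]), ang(g[2]-g[0]),np.linalg.norm(g[1]-g[2]))
E
```

```text
0.012 [ 0.41615518 -0.05422061  0.012     ] [0.43366566 0.30877677 0.012     ] [0.68195917 0.29839518 0.012     ] 0.36341947460305934 0.2485104495152028 -2.760000000000005 -2.39
0.02 [ 0.41631977 -0.04902695  0.02      ] [0.43355827 0.30833216 0.02      ] [0.67799514 0.29811181 0.02      ] 0.35777464103876216 0.2446504468886672 -2.760000000000005 -2.39
[0.5479568  0.05887366 0.185     ]
0.1447 87.28
0.1703 -2.02
0.1421 -92.45
0.171 178.83
[0.55546338 0.21897041 0.168     ] 89.35 -2.03 0.06299456572606986
```

Run:
```python
from h import *
o=readout.get_obs(); print(toolT(o).round(4))
T=shot('wrist','w2');print(toolT(readout.get_obs()).round(4)[:3,3])
for n in ['machine','gate_zero','lever_knob','trough_mouth']:
    for d in pinpoint('wrist',n)[:1]: print(n,round(d['score'],2),c2w('wrist',d['at'],T).round(4))
```

```text
[[-5.000e-04  2.550e-01  9.669e-01  4.986e-01]
 [ 2.300e-03  9.669e-01 -2.550e-01  2.608e-01]
 [-1.000e+00  2.100e-03 -1.100e-03  3.653e-01]
 [ 0.000e+00  0.000e+00  0.000e+00  1.000e+00]]
[0.4981 0.2616 0.3653]
machine 0.74 [0.5471 0.0591 0.1869]
gate_zero 0.73 [0.5103 0.2491 0.2247]
lever_knob 0.95 [0.5119 0.2492 0.2235]
trough_mouth 0.73 [0.5493 0.0585 0.1854]
```

View pics/w2.png

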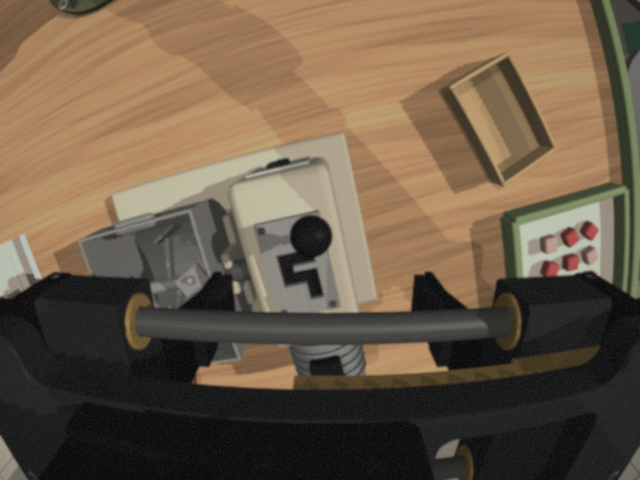

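The settled wrist view agrees with the other cameras. My estimates are yaw about −2.5°, gate at about (0.551, 0.208), trough mouth at about (0.546, 0.058) and knob at about (0.505, 0.249, 0.2285). I'll align the jaws with machine y and descend over the knob.

```bash
python3 -m pendant '{"xyz":[[0.003,-0.006,-0.03],[0.003,-0.006,-0.03],[0,0,-0.03],[0,0,-0.02],[0,0,0]],"turn":[0.11,0.105,0,0,0]}' 1 10
python3 - <<'E'
from h import *
T=shot('wrist','w3');print(T.round(4))
T=shot('side','sd3');
for n in ['lever_knob']:
    for d in pinpoint('wrist',n)[:1]+[]: print(n,round(d['score'],2),c2w('wrist',d['at'],T).round(4))
    for d in pinpoint('side',n)[:1]+[]: print(n,round(d['score'],2),c2w('side',d['at'],T).round(4))
E
```

```text
time_s: 3.75
tool_pos: [0.5017, 0.2533, 0.2531]
tool_rot: [81.7, 89.8, 80.2]
force: [0.5, 0.4, 0.3]
grip_width: 0.087
[[ 6.000e-04  2.470e-02  9.997e-01  5.017e-01]
 [ 3.800e-03  9.997e-01 -2.470e-02  2.533e-01]
 [-1.000e+00  3.800e-03  6.000e-04  2.531e-01]
 [ 0.000e+00  0.000e+00  0.000e+00  1.000e+00]]
lever_knob 0.63 [0.5076 0.2503 0.2244]
lever_knob 0.65 [4.571e-01 5.359e-01 2.000e-04]
```

View pics/w3.png

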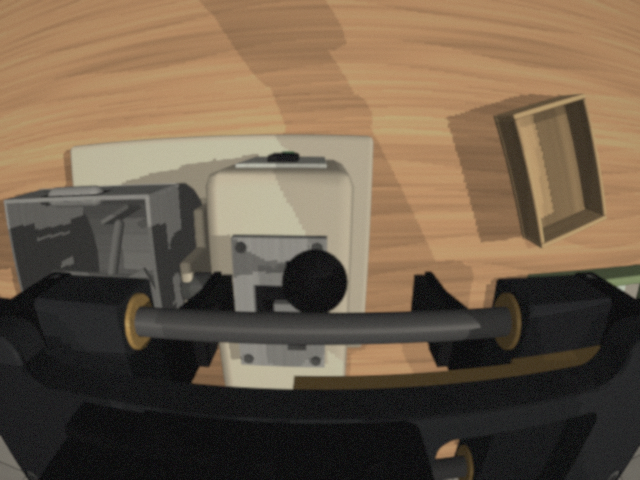

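View pics/sd3.png

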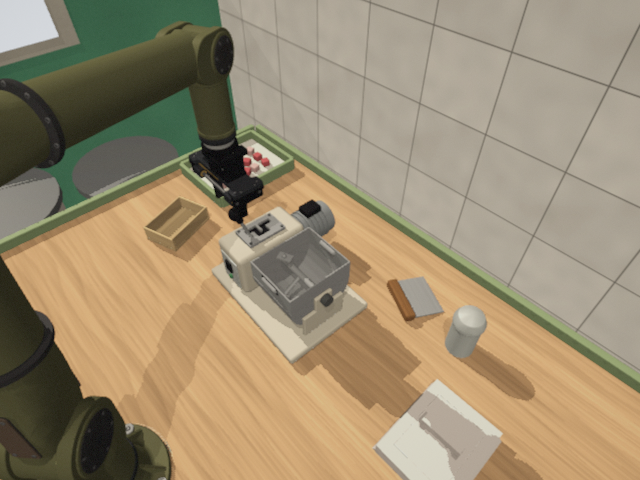

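The knob sits at (315,282) in the wrist view, nearly midway between the fingers. I'll lower and close on it.

```bash
python3 -m pendant '{"xyz":[[0.002,-0.002,-0.022],[0.002,-0.001,-0.021],[0,0,0]],"turn":[0,0,0]}' 1 10
python3 -m pendant '{"xyz":[[0,0,0],[0,0,0],[0,0,0],[0,0,0],[0,0,0]],"turn":[0,0,0,0,0]}' 0 10
```

```text
time_s: 4.32
tool_pos: [0.5096, 0.252, 0.2163]
tool_rot: [44.1, 89.1, 42.7]
force: [0.2, 0.2, -0.7]
grip_width: 0.0873
time_s: 4.95
tool_pos: [0.5112, 0.2533, 0.2206]
tool_rot: [41.7, 88.8, 40.3]
force: [0.1, -0.2, -0.4]
grip_width: 0.0446
```

```bash
python3 -m pendant '{"xyz":[[-0.004,-0.002,-0.010],[0,0,0]],"turn":[0,0]}' 0 10
python3 -c "
from h import *
for i in range(2):
  o=readout.get_obs();print(o['tool_pos'],o['grip_width'],o['force']); shot('wrist','w4_%d'%i)"
```

```text
time_s: 5.2
tool_pos: [0.5067, 0.2512, 0.2103]
tool_rot: [42.4, 88.8, 41.0]
force: [-1.1, 0.0, -0.7]
grip_width: 0.0352
[0.50674987 0.25117556 0.2102574 ] 0.03524668450125977 [-1.07467453e+00  1.04074323e-03 -7.11553749e-01]
[0.50686178 0.2511312  0.21030213] 0.03513452522577168 [-1.86290333 -0.13903577 -0.22018061]
```

View pics/w4_1.png

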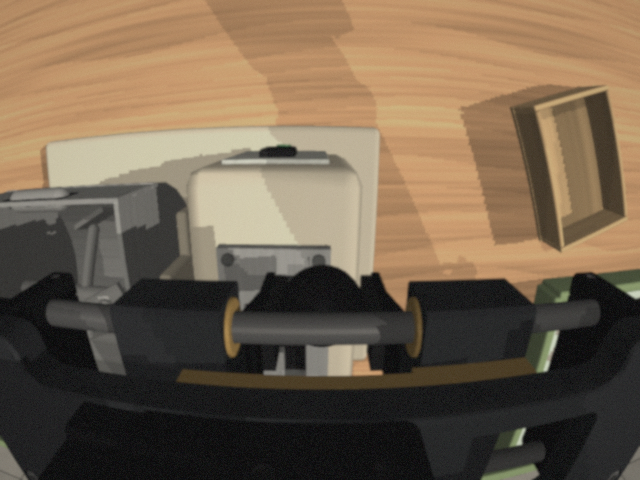

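```bash
cat > wp.py <<'E'
import numpy as np
G=np.array([.5515,.209,.164]); yw=np.radians(-2.5)
Rz=np.array([[np.cos(yw),-np.sin(yw),0],[np.sin(yw),np.cos(yw),0],[0,0,1]])
def knob(x,y):
    f=np.arctan(x/110); s=np.arctan(y*np.cos(f)/110)
    return G+[0,0,-.110]+Rz@(0.185*np.array([np.cos(s)*np.sin(f),np.sin(s),np.cos(s)*np.cos(f)]))
def stem(tcp):
    k=Rz.T@(np.array(tcp)+[0,0,.0187]-G+[0,0,.110]); f=np.arctan2(k[0],k[2]); s=np.arctan2(k[1],np.hypot(k[0],k[2])); return (110*np.tan(f)).round(1),(110*np.tan(s)/np.cos(f)).round(1),np.linalg.norm(k).round(4)
if __name__=='__main__':
    p=None
    for w in [(-30,24),(-20,24),(-10.5,24),(-10.5,12),(-10.5,0),(0,0),(10.5,0),(10.5,12),(10.5,24),(20,24),(30,24),(32,24)]:
        k=knob(*w)-[0,0,.0187]; print(w,k.round(4),None if p is None else (k-p).round(4)); p=k
E
python3 wp.py; python3 -c "
from wp import *; print(stem([.5068,.2512,.2103]))"
```

```text
(-30, 24) [0.5056 0.2491 0.21  ] None
(-20, 24) [0.5209 0.2492 0.2133] [0.0153 0.0001 0.0033]
(-10.5, 24) [0.5361 0.249  0.2153] [ 0.0152 -0.0002  0.002 ]
(-10.5, 12) [0.5349 0.2297 0.2184] [-0.0011 -0.0193  0.0031]
(-10.5, 0) [0.5339 0.2098 0.2195] [-0.001  -0.0199  0.0011]
(0, 0) [0.5515 0.209  0.2203] [ 0.0176 -0.0008  0.0008]
(10.5, 0) [0.5691 0.2082 0.2195] [ 0.0176 -0.0008 -0.0008]
(10.5, 12) [0.5698 0.2282 0.2184] [ 0.0008  0.02   -0.0011]
(10.5, 24) [0.5704 0.2475 0.2153] [ 0.0005  0.0193 -0.0031]
(20, 24) [0.5855 0.2464 0.2133] [ 0.0151 -0.0011 -0.002 ]
(30, 24) [0.6007 0.245  0.21  ] [ 0.0152 -0.0014 -0.0033]
(32, 24) [0.6037 0.2447 0.2092] [ 0.0029 -0.0003 -0.0008]
(np.float64(-29.2), np.float64(25.3), np.float64(0.1855))
```

The measured grasp gives a lever radius of 185.5 mm and the stem at (−29, 25), which fits the model. First I'll move along the start slot.

```bash
python3 -m pendant '{"xyz":[[0.013,-0.001,0.003],[0.013,-0.001,0.002],[0.003,0,0]],"turn":[0,0,0]}'; python3 -c "
from wp import *; from cell import readout; o=readout.get_obs(); print(o['tool_pos'],stem(o['tool_pos']),o['force'],o['grip_width'])"
```

```text
time_s: 5.68
tool_pos: [0.5378, 0.2497, 0.216]
tool_rot: [44.1, 88.7, 42.7]
force: [-1.9, 0.7, 3.3]
grip_width: 0.0356
[0.53778929 0.24971875 0.21595156] (np.float64(-9.4), np.float64(24.4), np.float64(0.1857)) [-1.90197103  0.7342659   3.33314777] 0.03555439356598654
```

```bash
python3 -m pendant '{"xyz":[[-0.001,-0.015,0.002],[-0.001,-0.015,0.001],[0,-0.009,0.0005]],"turn":[0,0,0]}'; python3 -c "
from wp import *; from cell import readout; o=readout.get_obs(); print(o['tool_pos'],stem(o['tool_pos']),o['force'],o['grip_width'])"
```

```text
time_s: 6.05
tool_pos: [0.5363, 0.2111, 0.2206]
tool_rot: [47.8, 88.5, 46.6]
force: [-1.4, 2.9, 2.6]
grip_width: 0.0351
[0.53629009 0.2110892  0.22061144] (np.float64(-9.1), np.float64(0.8), np.float64(0.1859)) [-1.39969713  2.90128351  2.55803176] 0.035092618208676554
```

```bash
python3 -m pendant '{"xyz":[[0.012,-0.001,-0.001],[0.013,-0.001,0],[0.007,0,-0.001]],"turn":[0,0,0]}'; python3 -c "
from wp import *; from cell import readout; o=readout.get_obs(); print(o['tool_pos'],stem(o['tool_pos']),o['force'],o['grip_width'])"
```

```text
time_s: 6.42
tool_pos: [0.57, 0.2061, 0.2205]
tool_rot: [45.0, 88.4, 43.6]
force: [-1.1, 1.1, 4.7]
grip_width: 0.0353
[0.56996578 0.20609212 0.22051257] (np.float64(11.0), np.float64(-1.2), np.float64(0.1862)) [-1.06707313  1.09504615  4.6692137 ] 0.03531525749626034
```

```bash
python3 -m pendant '{"xyz":[[0,0.015,-0.002],[0.001,0.015,-0.002],[0,0.011,-0.002]],"turn":[0,0,0]}'; python3 -c "
from wp import *; from cell import readout; o=readout.get_obs(); print(o['tool_pos'],stem(o['tool_pos']),o['force'],o['grip_width'])"
```

```text
time_s: 6.8
tool_pos: [0.574, 0.2413, 0.2145]
tool_rot: [26.5, 88.6, 24.8]
force: [-0.3, -1.5, 3.1]
grip_width: 0.0349
[0.57404953 0.241288   0.21445453] (np.float64(13.0), np.float64(20.4), np.float64(0.1834)) [-0.34417623 -1.50307893  3.09479844] 0.03485327634151953
```

```bash
python3 -m pendant '{"xyz":[[-0.002,0.006,0.001],[0,0.001,0]],"turn":[0,0]}'; python3 -c "
from wp import *; from cell import readout; o=readout.get_obs(); print(o['tool_pos'],stem(o['tool_pos']),o['force'],o['grip_width'])"
```

```text
time_s: 7.05
tool_pos: [0.5715, 0.2479, 0.2136]
tool_rot: [20.5, 88.7, 18.8]
force: [-0.1, -0.8, 3.2]
grip_width: 0.0348
[0.57152445 0.24791974 0.21360894] (np.float64(11.3), np.float64(24.5), np.float64(0.1836)) [-0.13805565 -0.7562709   3.18660568] 0.03481768836837178
```

```bash
python3 -m pendant '{"xyz":[[0.013,-0.001,-0.001],[0.013,-0.001,-0.003],[0.006,0,-0.001],[0.002,0,0]],"turn":[0,0,0,0]}'; python3 -c "
from wp import *; from cell import readout; o=readout.get_obs(); print(o['tool_pos'],stem(o['tool_pos']),o['force'],o['grip_width'])"
```

```text
time_s: 7.55
tool_pos: [0.6064, 0.2464, 0.207]
tool_rot: [27.6, 88.9, 25.9]
force: [-2.6, 0.0, 0.4]
grip_width: 0.0351
[0.60644082 0.24644804 0.20701402] (np.float64(34.1), np.float64(25.5), np.float64(0.1841)) [-2.64193745  0.01129353  0.42606524] 0.03505600399367107
```

The lever is at the end of the neutral slot: stem at about 33 mm and a −2.6 N reaction. I'll release, rise and check.

```bash
python3 -m pendant '{"xyz":[[0,0,0],[0,0,0],[0,0,0],[0,0,0],[0,0,0]],"turn":[0,0,0,0,0]}' 1
python3 -m pendant '{"xyz":[[0,0,0.03],[0,0,0.04],[0,0,0.05],[0,-0.02,0.02],[0,0,0]],"turn":[0,0,0,0,0]}'
python3 - <<'E'
from h import *
print(readout.get_obs()['tool_pos'])
T=shot('wrist','w5'); 
for d in pinpoint('wrist','lever_knob')[:1]: print(round(d['score'],2),c2w('wrist',d['at'],T).round(4))
shot('scene','sc5')
for d in pinpoint('scene','lever_knob')[:1]: print(round(d['score'],2),c2w('scene',d['at'],T).round(4))
a=cv2.imread('pics/sc5.png')[150:310,255:455]; cv2.imwrite('pics/sc5c.png',cv2.resize(a,None,fx=3,fy=3))
E
```

```text
time_s: 8.18
tool_pos: [0.6071, 0.2472, 0.2078]
tool_rot: [28.7, 88.7, 27.0]
force: [0.1, -0.0, -0.6]
grip_width: 0.077
time_s: 8.8
tool_pos: [0.6059, 0.2267, 0.3512]
tool_rot: [28.0, 88.8, 26.3]
force: [0.2, 0.6, 0.6]
grip_width: 0.0871
[0.60589094 0.22670222 0.35115411]
0.8 [0.6061 0.2481 0.2233]
0.76 [0.6026 0.2446 0.2264]
```

View pics/w5.png

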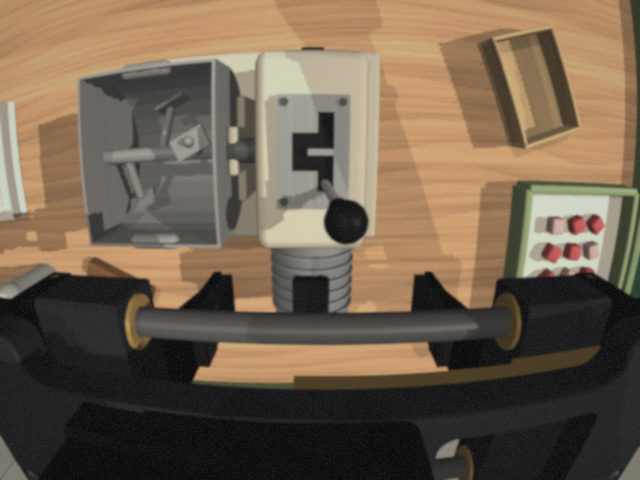

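View pics/sc5c.png

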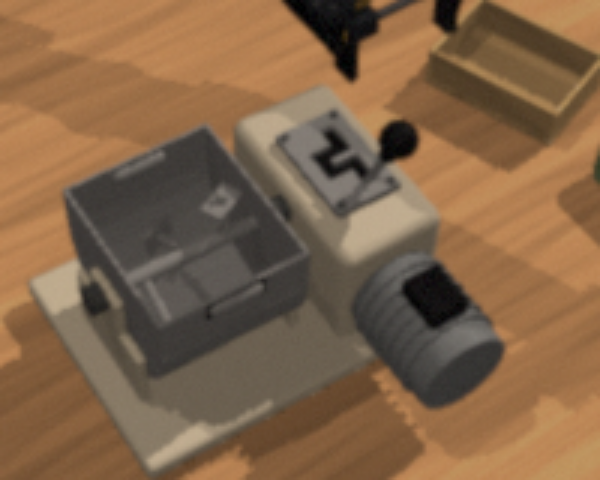

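The lever is home: the stem is at the far end of the neutral slot and the knob is at about (345,222) in the wrist view, roughly (0.605, 0.246). Now for the lid.

```bash
python3 -m pendant '{"xyz":[[-0.008,-0.06,0.005],[-0.008,-0.06,0.005],[-0.008,-0.06,0],[-0.01,-0.06,0],[-0.01,-0.06,0],[-0.01,-0.06,0],[-0.01,-0.06,0],[-0.01,-0.06,0],[-0.01,-0.06,0],[0,-0.04,0]],"turn":[0,0,0,0,0,0,0,0,0,0]}'
python3 - <<'E'
from h import *
T=shot('wrist','w6'); print(T.round(3), readout.get_obs()['qpos'])
np.save('T6.npy',T)
for n in ['lid_grip','lid']:
  for d in pinpoint('wrist',n)[:1]: print(n,round(d['score'],2),c2w('wrist',d['at'],T).round(4))
E
```

```text
time_s: 10.25
tool_pos: [0.5115, -0.3514, 0.3402]
tool_rot: [130.1, 89.2, 130.0]
force: [0.9, 1.0, 1.2]
grip_width: 0.0873
[[-0.009  0.001  1.     0.512]
 [ 0.011  1.    -0.001 -0.351]
 [-1.     0.011 -0.009  0.34 ]
 [ 0.     0.     0.     1.   ]] [  0.52983337  16.39563827  41.44512215  76.69883805 -10.64478073
  91.60782705 130.26745681]
lid_grip 0.65 [ 0.5251 -0.3859  0.0587]
lid 0.82 [ 0.5217 -0.3851 -0.0042]
```

View pics/w6.png

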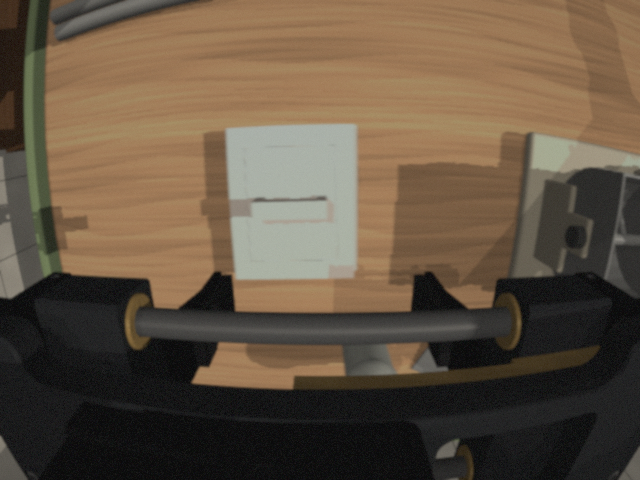

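The lid is near (295,203) and the bar runs from (252,208) to (328,208), roughly along world y. I'll measure its yaw.

Run:
```python
import cv2
a=cv2.imread('pics/w6.png')[105:295,205:380]; cv2.imwrite('pics/w6c.png',cv2.resize(a,None,fx=3.15,fy=3.15,interpolation=cv2.INTER_CUBIC))
a=cv2.imread('pics/scene0.png')[275:395,110:235]; cv2.imwrite('pics/s0l.png',cv2.resize(a,None,fx=4.5,fy=4.5,interpolation=cv2.INTER_CUBIC))
```

```text
(no output)
```

View pics/w6c.png

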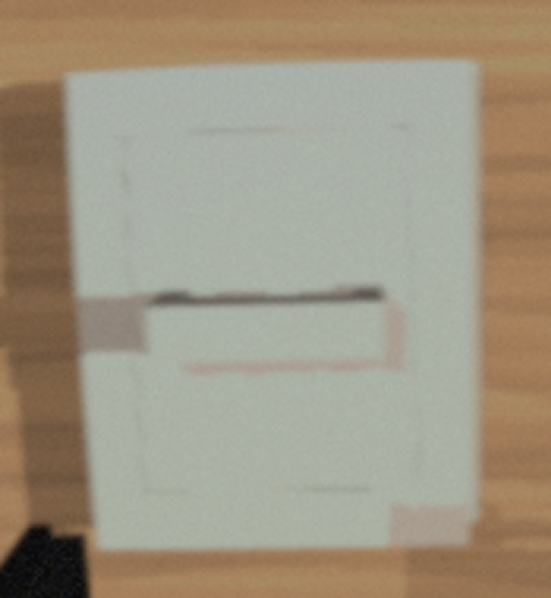

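View pics/s0l.png

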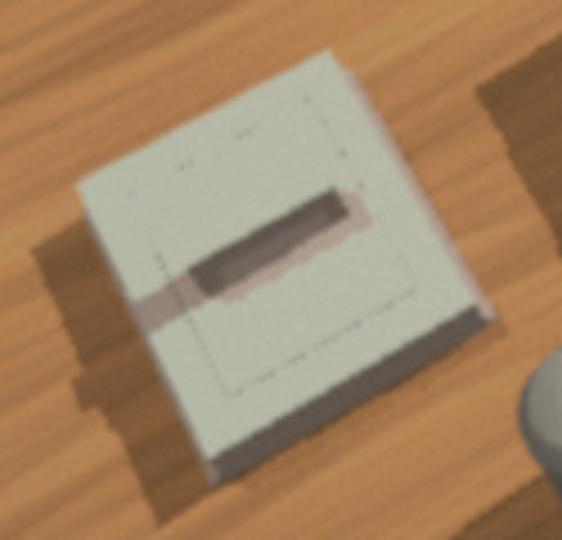

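Run:
```python
from h import *
T=np.load('T6.npy')
ang=lambda v: np.degrees(np.arctan2(v[1],v[0])).round(2)
a=onz('wrist',(252.6,201.8),.072,T);b=onz('wrist',(326.6,199.9),.072,T);print(a,b,ang(b-a)-90,np.linalg.norm(b-a))
p=lambda x,y,z:onz('wrist',(205+x/3.15,105+y/3.15),z,T)
for q,r,z in [((67,73),(475,62),.034),((98,548),(472,545),.0),((125,137),(408,126),.034),((145,490),(420,486),.034)]:
    u,v=p(*q,z),p(*r,z); print(u.round(4),v.round(4),ang(v-u)-90,np.linalg.norm(v-u).round(4))
r=[onz('scene',q,.034) for q in [(127.8,316.6),(182.9,286.6),(216.7,343.9),(157.3,377.7)]]
print(np.mean(r,0))
for i in range(4): v=r[(i+1)%4]-r[i]; print(np.linalg.norm(v).round(4),ang(v))
```

```text
[ 0.51329074 -0.43041022  0.072     ] [ 0.51174918 -0.3427177   0.072     ] 1.0100000000000051 0.08770606782476338
[ 0.4239 -0.469   0.034 ] [ 0.4222 -0.3055  0.034 ] 0.5799999999999983 0.1635
[ 0.6405 -0.4744  0.    ] [ 0.6388 -0.2997  0.    ] 0.5300000000000011 0.1747
[ 0.4509 -0.4455  0.034 ] [ 0.4482 -0.332   0.034 ] 1.3700000000000045 0.1135
[ 0.5998 -0.4434  0.034 ] [ 0.5982 -0.3261  0.034 ] 0.8100000000000023 0.1173
[ 0.52879029 -0.38691958  0.034     ]
0.1594 91.54
0.2071 1.09
0.1604 -90.1
0.2025 -179.2
```

```bash
python3 -m pendant '{"xyz":[[0.003,-0.01,0],[0.003,-0.01,-0.01]],"turn":[-0.187,-0.187]}'; python3 -c "
from h import *
o=readout.get_obs(); print(o['qpos'].round(1), toolT(o).round(3))"
```

```text
time_s: 10.65
tool_pos: [0.5205, -0.3662, 0.328]
tool_rot: [128.5, 88.9, 106.9]
force: [-0.2, 0.1, -0.6]
grip_width: 0.0868
[  0.2  19.2  44.3  75.7 -13.8  91.3 111.3] [[-0.006  0.368  0.93   0.52 ]
 [ 0.019  0.93  -0.368 -0.366]
 [-1.     0.015 -0.012  0.328]
 [ 0.     0.     0.     1.   ]]
```

```bash
python3 -m pendant '{"xyz":[[0.001,-0.007,-0.02],[0.001,-0.007,-0.02],[0.001,-0.006,-0.02],[0,0,-0.02],[0,0,-0.02],[0,0,-0.02],[0,0,-0.01],[0,0,0]],"turn":[-0.187,-0.187,-0.187,-0.187,-0.187,-0.187,-0.05,0]}' 1 30; python3 -c "
from h import *
T=shot('wrist','w7'); np.save('T7.npy',T)
o=readout.get_obs(); print(o['qpos'].round(1), toolT(o).round(3))
for n in ['lid_grip','lid']:
  for d in pinpoint('wrist',n)[:1]: print(n,round(d['score'],2),c2w('wrist',d['at'],T).round(4))
"
```

```text
time_s: 11.65
tool_pos: [0.5327, -0.3634, 0.1845]
tool_rot: [153.6, 88.2, 64.9]
force: [-0.2, 1.4, -0.5]
grip_width: 0.0867
[ -7.3  26.4  54.3  88.2 -23.6  77.4  51. ] [[ 0.014  1.     0.024  0.533]
 [ 0.029  0.024 -0.999 -0.363]
 [-0.999  0.015 -0.029  0.185]
 [ 0.     0.     0.     1.   ]]
lid_grip 0.65 [ 0.5236 -0.3863  0.0613]
lid 0.97 [ 0.5226 -0.3867 -0.0022]
```

View pics/w7.png

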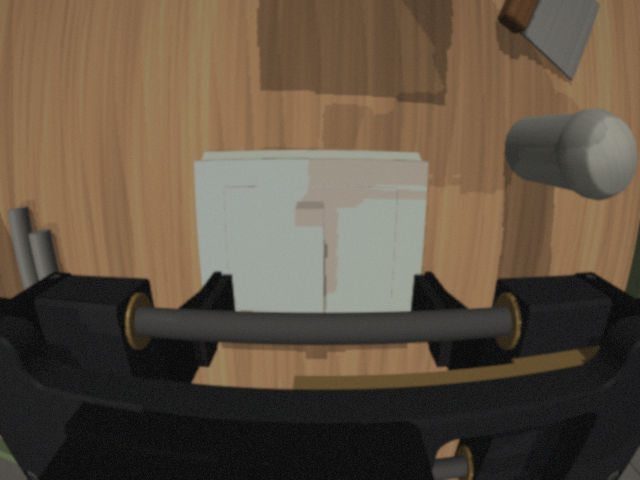

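```bash
python3 -m pendant '{"xyz":[[-0.004,-0.011,-0.01],[-0.004,-0.011,-0.02],[-0.001,0,-0.025],[0,0,-0.02],[0,0,0]],"turn":[0,0,0,0,0]}' 1 30; python3 -c "
from h import *
T=shot('wrist','w8')
o=readout.get_obs(); print(toolT(o).round(3))
"
```

```text
time_s: 12.42
tool_pos: [0.521, -0.3917, 0.1068]
tool_rot: [146.8, 88.3, 58.0]
force: [0.4, 0.4, 0.9]
grip_width: 0.0869
[[ 0.017  1.     0.021  0.521]
 [ 0.025  0.02  -0.999 -0.392]
 [-1.     0.018 -0.024  0.108]
 [ 0.     0.     0.     1.   ]]
```

View pics/w8.png

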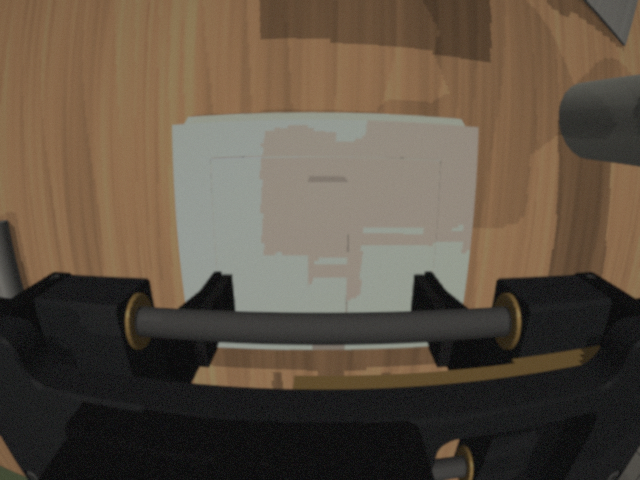

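The bar's near end is at (328,179), centred between the fingers. I'll descend and grip.

```bash
python3 -m pendant '{"xyz":[[0.001,0.003,-0.02],[0.001,0.002,-0.02],[0,0,-0.015],[0,0,-0.005],[0,0,0]],"turn":[0,0,0,0,0]}' 1 30
```

```text
time_s: 13.1
tool_pos: [0.5246, -0.3867, 0.0445]
tool_rot: [140.5, 88.3, 51.8]
force: [0.0, -0.0, 0.9]
grip_width: 0.0871
```

```bash
python3 -m pendant '{"xyz":[[0,0,0],[0,0,0],[0,0,0],[0,0,0],[0,0,0]],"turn":[0,0,0,0,0]}' 0 40; python3 -m pendant '{"xyz":[[0,0,-0.002],[0,0,0],[0,0,0]],"turn":[0,0,0]}' 0 50;python3 -c "
from h import *
o=readout.get_obs(); print(toolT(o).round(3),o['grip_width'],o['force'])"
```

```text
time_s: 13.72
tool_pos: [0.5257, -0.3877, 0.0466]
tool_rot: [134.3, 88.2, 45.5]
force: [-0.0, 0.3, -0.8]
grip_width: 0.0448
time_s: 14.1
tool_pos: [0.5255, -0.3878, 0.0444]
tool_rot: [134.7, 88.2, 45.9]
force: [0.6, 0.3, 0.7]
grip_width: 0.0213
[[ 0.022  1.     0.022  0.526]
 [ 0.022  0.021 -1.    -0.388]
 [-1.     0.022 -0.022  0.044]
 [ 0.     0.     0.     1.   ]] 0.021267058484090592 [0.63278854 0.3243791  0.69244087]
```

```bash
python3 -m pendant '{"xyz":[[0,0,0.01],[0,0,0.02],[0,0,0.03],[0,0,0.035],[0,0,0.035],[0,0,0.035],[0,0,0.035],[0,0,0.035],[0,0,0.025],[0,0,0]],"turn":[0,0,0,0,0,0,0,0,0,0]}' 0 50;python3 -c "
from h import *
o=readout.get_obs(); print(toolT(o).round(3),o['grip_width'],o['force'],o['qpos'].round(1))
T=shot('wrist','w9'); shot('side','sd9')"
```

```text
time_s: 15.35
tool_pos: [0.522, -0.3883, 0.3233]
tool_rot: [124.5, 88.1, 35.6]
force: [-0.0, -0.7, -1.9]
grip_width: 0.0212
[[ 0.027  0.999  0.018  0.522]
 [ 0.019  0.018 -1.    -0.388]
 [-0.999  0.027 -0.019  0.323]
 [ 0.     0.     0.     1.   ]] 0.02115280429578329 [-0.01761833 -0.73439773 -1.92321211] [ -4.9  23.3  56.9  75.7 -21.2  90.8  50.3]
```

View pics/w9.png

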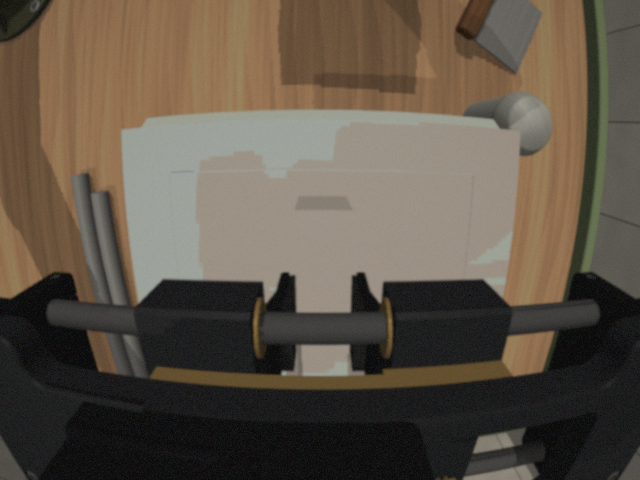

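View pics/sd9.png

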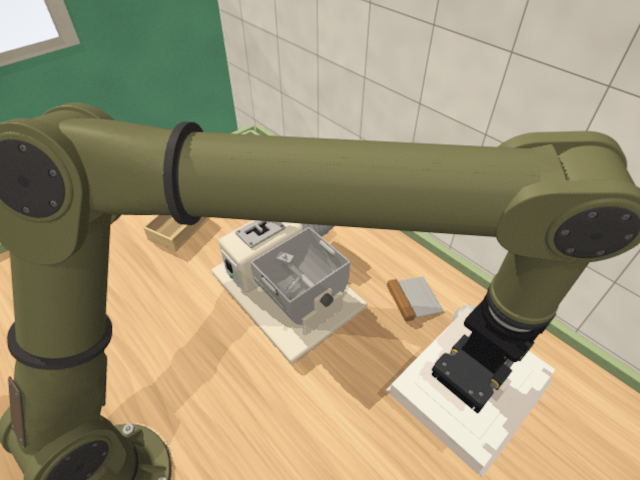

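The lid is held level in the gripper (width 21 mm). I'll refine the trough position from the earlier pictures.

Run:
```python
import cv2
a=cv2.imread('pics/w5.png')[45:265,65:245]; cv2.imwrite('pics/w5c.png',cv2.resize(a,None,fx=2.7,fy=2.7,interpolation=cv2.INTER_CUBIC))
a=cv2.imread('pics/side0.png')[220:340,240:370]; cv2.imwrite('pics/sd0c.png',cv2.resize(a,None,fx=5,fy=5,interpolation=cv2.INTER_CUBIC))
```

```text
(no output)
```

View pics/w5c.png

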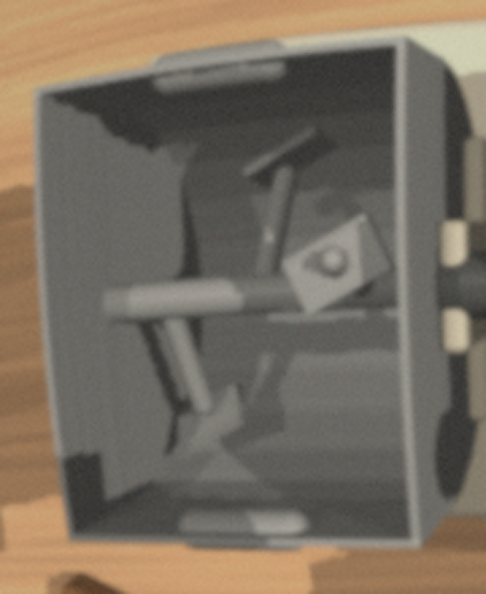

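View pics/sd0c.png

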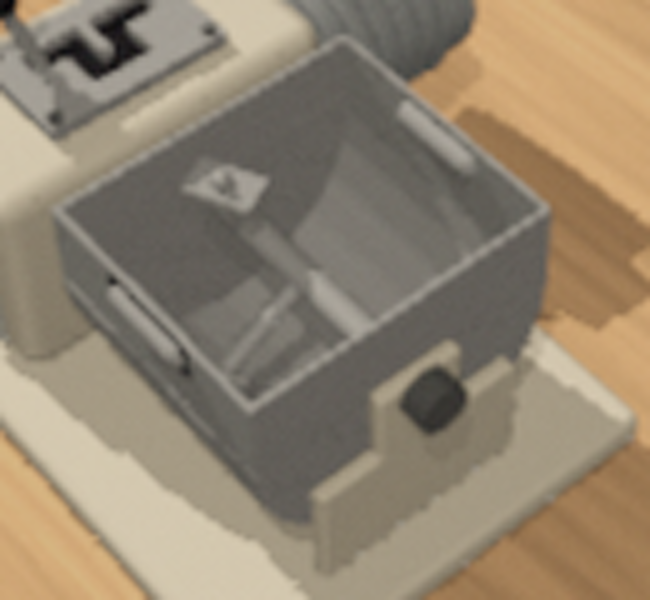

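Run:
```python
from h import *
ang=lambda v: np.degrees(np.arctan2(v[1],v[0])).round(2)
T=toolT(dict(tool_rot=[28.0,88.8,26.3],tool_pos=[.6059,.2267,.3512]))
C={'wrist':[(79.1,79.1),(216.1,59.8),(219.8,246.1),(90.9,245)],'side':[(290,301.6),(251.4,262.2),(309,227.4),(349.6,262.2)],'scene':[(277.2,213.5),(323.9,192.4),(357.7,234.3),(309.9,258.1)]}
for n,c in C.items():
    r=np.array([onz(n,p,.185,T) for p in c]); print(n,r.mean(0).round(4))
    print([(np.linalg.norm(r[(i+1)%4]-r[i]).round(4),ang(r[(i+1)%4]-r[i])) for i in range(4)])
T=toolT(readout.get_obs())
read_camera('wrist')
for n in ['lid_grip','lid']:
  for d in pinpoint('wrist',n)[:1]: print(n,round(d['score'],2),c2w('wrist',d['at'],T).round(4),T[:3,3])
read_camera('scene')
for n in ['lid_grip','lid']:
  for d in pinpoint('scene',n)[:1]: print(n,round(d['score'],2),c2w('scene',d['at'],T).round(4),T[:3,3])
```

```text
wrist [0.5447 0.0602 0.185 ]
[(np.float64(0.1483), np.float64(87.85)), (np.float64(0.1721), np.float64(-2.85)), (np.float64(0.1482), np.float64(-91.84)), (np.float64(0.1729), np.float64(177.19))]
side [0.5451 0.0551 0.185 ]
[(np.float64(0.1445), np.float64(87.78)), (np.float64(0.1727), np.float64(-1.88)), (np.float64(0.1477), np.float64(-92.63)), (np.float64(0.1717), np.float64(177.04))]
scene [0.548  0.0589 0.185 ]
[(np.float64(0.1447), np.float64(87.28)), (np.float64(0.1703), np.float64(-2.02)), (np.float64(0.1421), np.float64(-92.45)), (np.float64(0.171), np.float64(178.83))]
lid_grip 0.86 [ 0.5215 -0.386   0.3362] [ 0.52150578 -0.38728517  0.32033155]
lid 0.79 [ 0.5203 -0.3888  0.2726] [ 0.52150578 -0.38728517  0.32033155]
```

The trough centre is about (0.5455, 0.0585), yaw −2.4°. I'll carry the lid over it slowly, rim clearance included.

```bash
python3 -m pendant '{"xyz":[[0.002,0.02,0],[0.002,0.04,0],[0.003,0.045,0],[0.003,0.045,0],[0.003,0.045,0],[0.003,0.045,0],[0.003,0.045,0],[0.002,0.045,0],[0.002,0.04,0],[0,0.02,0]],"turn":[-0.01,-0.01,-0.01,-0.01,-0.01,-0.01,0,0,0,0]}' 0 50;python3 -c "
from h import *
o=readout.get_obs(); print(toolT(o).round(3),o['grip_width'],o['force'],o['qpos'].round(1))"
```

```text
time_s: 17.0
tool_pos: [0.5397, 0.0134, 0.314]
tool_rot: [147.9, 88.5, 55.1]
force: [0.1, 0.1, -1.8]
grip_width: 0.0215
[[ 0.015  0.999 -0.05   0.54 ]
 [ 0.022 -0.05  -0.999  0.013]
 [-1.     0.014 -0.022  0.314]
 [ 0.     0.     0.     1.   ]] 0.021488763959737506 [ 0.08205701  0.07686258 -1.75278738] [-49.6   1.9  47.9  92.6  -2.7  85.2  -4.4]
```

```bash
python3 -m pendant '{"xyz":[[0.004,0.025,-0.005],[0.0025,0.018,0],[0,0,0],[0,0,0]],"turn":[0.008,0,0,0]}' 0 50;python3 -c "
from h import *
o=readout.get_obs(); print(toolT(o).round(3),o['grip_width'],o['force'])
T=shot('wrist','w10'); 
for n in ['lid_grip','trough_mouth']:
  for d in pinpoint('wrist',n)[:1]: print(n,round(d['score'],2),c2w('wrist',d['at'],T).round(4))
shot('side','sd10');
for n in ['lid_grip','trough_mouth','lid']:
  for d in pinpoint('side',n)[:1]: print(n,round(d['score'],2),c2w('side',d['at'],T).round(4))
shot('scene','sc10')
for n in ['lid_grip','trough_mouth','lid']:
  for d in pinpoint('scene',n)[:1]: print(n,round(d['score'],2),c2w('scene',d['at'],T).round(4))
for n,(x,y) in {'sd10':(180,150),'sc10':(220,110)}.items():
  a=cv2.imread('pics/%s.png'%n)[y:y+200,x:x+260]; cv2.imwrite('pics/%sc.png'%n,cv2.resize(a,None,fx=3,fy=3,interpolation=cv2.INTER_CUBIC))
"
```

```text
time_s: 17.5
tool_pos: [0.5463, 0.0589, 0.3075]
tool_rot: [149.1, 88.6, 56.8]
force: [-0.4, -0.7, -1.6]
grip_width: 0.0209
[[ 0.013  0.999 -0.04   0.546]
 [ 0.02  -0.04  -0.999  0.059]
 [-1.     0.012 -0.021  0.308]
 [ 0.     0.     0.     1.   ]] 0.020919588520997807 [-0.35248899 -0.68310049 -1.6392771 ]
lid_grip 0.7 [0.5462 0.0603 0.3226]
lid_grip 0.67 [0.5425 0.0624 0.3247]
trough_mouth 0.89 [0.5455 0.0576 0.1815]
lid 0.64 [0.5471 0.0613 0.2603]
lid_grip 0.67 [0.5458 0.0592 0.3292]
lid 0.89 [0.5433 0.0655 0.2638]
```

View pics/w10.png

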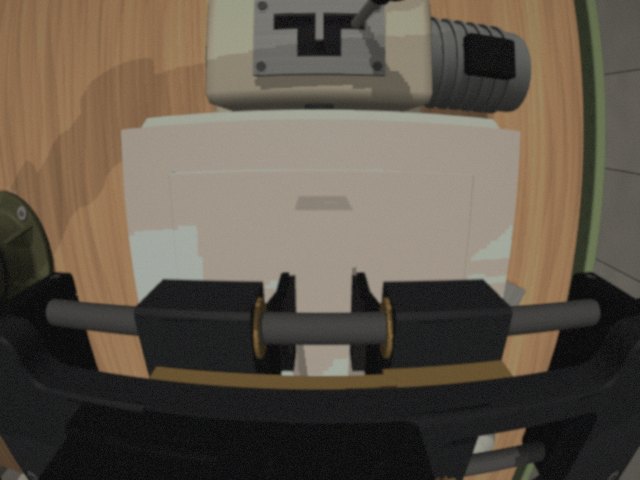

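View pics/sd10c.png

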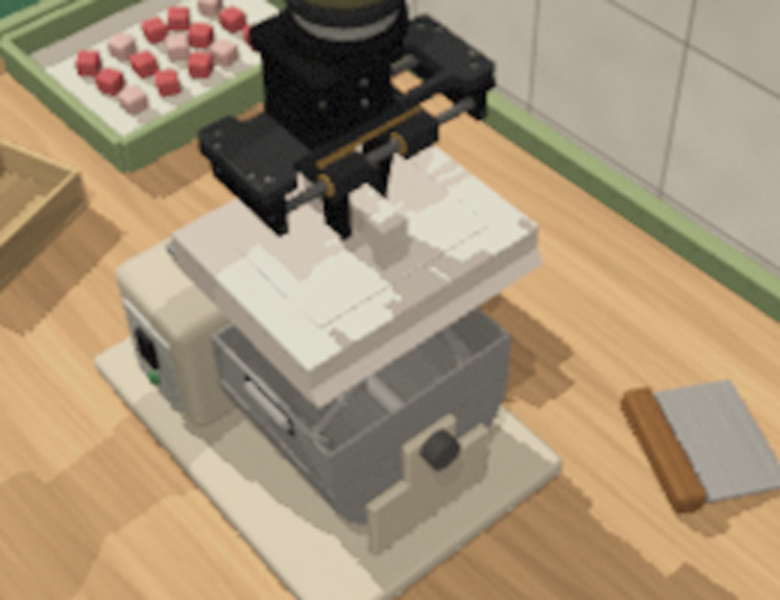

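View pics/sc10c.png

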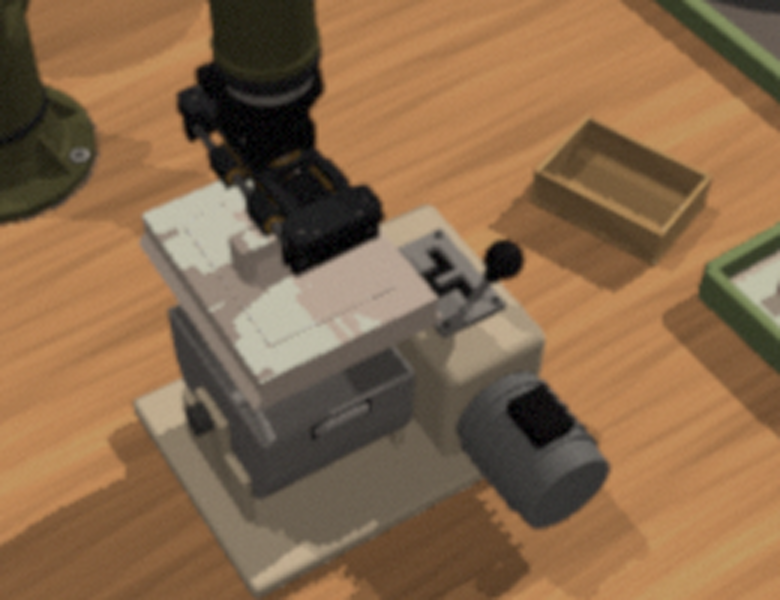

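The lid sits level and squarely over the trough. My estimates put its y about 1–2 mm high. I'll lower it to just above the rim.

```bash
python3 -m pendant '{"xyz":[[0,-0.0015,-0.02],[0,0,-0.025],[0,0,-0.018],[0,0,-0.004],[0,0,0]],"turn":[0,0,0,0,0]}' 0 50;python3 -c "
from h import *
o=readout.get_obs(); print(toolT(o).round(3),o['force'])
T=shot('side','sd11'); shot('scene','sc11')
for n,(x,y) in {'sd11':(200,180),'sc11':(240,130)}.items():
  a=cv2.imread('pics/%s.png'%n)[y:y+150,x:x+195]; cv2.imwrite('pics/%sc.png'%n,cv2.resize(a,None,fx=4,fy=4,interpolation=cv2.INTER_CUBIC))
"
```

```text
time_s: 18.68
tool_pos: [0.5469, 0.0588, 0.2398]
tool_rot: [146.9, 88.5, 54.7]
force: [0.8, 1.2, -2.1]
grip_width: 0.0218
[[ 0.016  0.999 -0.038  0.547]
 [ 0.022 -0.039 -0.999  0.059]
 [-1.     0.015 -0.023  0.24 ]
 [ 0.     0.     0.     1.   ]] [ 0.81887554  1.17340129 -2.12541988]
```

View pics/sd11c.png

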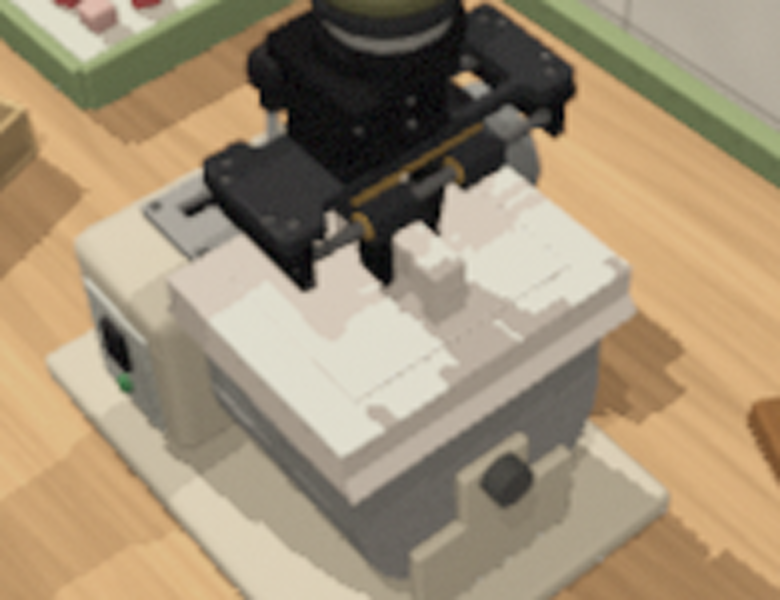

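View pics/sc11c.png

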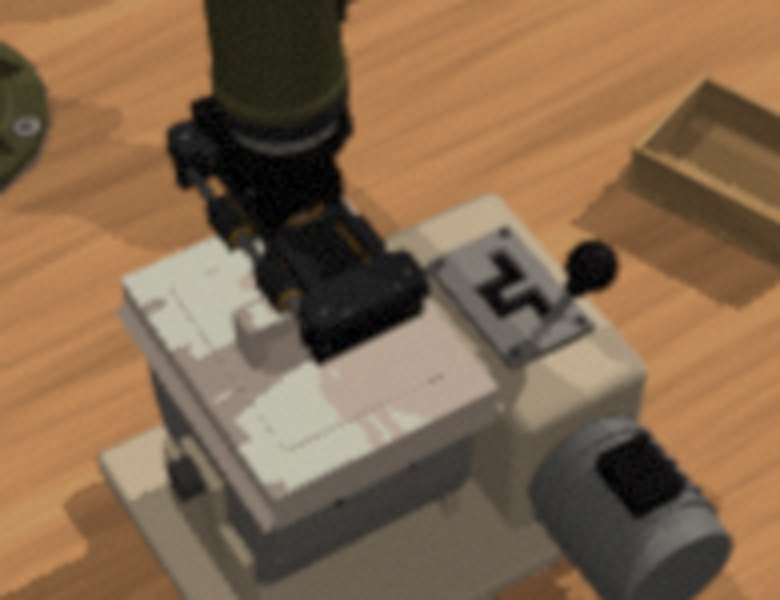

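```bash
python3 -m pendant '{"xyz":[[-0.001,0,-0.006],[0,0,-0.006],[0,0,-0.005],[0,0,-0.002]],"turn":[0,0,0,0]}' 0 50;python3 -c "
from h import *
o=readout.get_obs(); print(toolT(o).round(4),o['force'],o['wrist_torque'])"
```

```text
time_s: 19.27
tool_pos: [0.5468, 0.059, 0.2212]
tool_rot: [143.6, 88.3, 51.4]
force: [0.4, 0.2, -2.8]
grip_width: 0.022
[[ 0.0184  0.9991 -0.038   0.5468]
 [ 0.0231 -0.0384 -0.999   0.059 ]
 [-0.9996  0.0175 -0.0238  0.2212]
 [ 0.      0.      0.      1.    ]] [ 0.39608313  0.23083987 -2.78604577] [-0.12223209  0.09900132  0.02765258]
```

Still in free air, with only the lid's weight (about −2.8 N) on the wrist and no snags. I'll keep going to the catches and press.

```bash
python3 -m pendant '{"xyz":[[0,0,-0.004],[0,0,-0.003],[0,0,0]],"turn":[0,0,0]}' 0 50;python3 -c "
from h import *
o=readout.get_obs(); print(toolT(o).round(4)[:,[0,3]],o['force'],o['wrist_torque'])"
```

```text
time_s: 19.65
tool_pos: [0.5478, 0.0591, 0.2195]
tool_rot: [144.7, 88.1, 52.5]
force: [-3.6, -0.2, 1.4]
grip_width: 0.0216
[[ 0.0201  0.5478]
 [ 0.0262  0.0591]
 [-0.9995  0.2195]
 [ 0.      1.    ]] [-3.59041393 -0.23007003  1.43570403] [-0.19342471  1.35329828  0.03416463]
```

```bash
python3 -m pendant '{"xyz":[[0,0,-0.004],[0,0,-0.004]],"turn":[0,0]}' 0 50;python3 -c "
from h import *
o=readout.get_obs(); print(toolT(o).round(4)[:,[0,3]],o['force'],o['wrist_torque'])"
```

```text
time_s: 19.9
tool_pos: [0.5493, 0.0592, 0.2167]
tool_rot: [143.3, 87.8, 51.2]
force: [-4.4, -1.2, 16.0]
grip_width: 0.0215
[[ 0.0237  0.5493]
 [ 0.0295  0.0592]
 [-0.9993  0.2167]
 [ 0.      1.    ]] [-4.35167076 -1.20852325 15.95498213] [-0.2816032   2.04620298  0.06733434]
```

Contact comes at the expected laid-on height. The −4 N side force and the measured drift show the lid is a few mm too far in +x. I'll ease off, shift back and press again.

```bash
python3 -m pendant '{"xyz":[[-0.001,0,0.004],[-0.003,-0.0005,0.001],[0,0,0]],"turn":[0,0,0]}' 0 50;python3 -c "
from h import *
o=readout.get_obs(); print(toolT(o).round(4)[:,[0,3]],o['force'],o['wrist_torque'])
T=shot('side','sd12'); shot('scene','sc12')
for n,(x,y) in {'sd12':(200,180),'sc12':(240,130)}.items():
  a=cv2.imread('pics/%s.png'%n)[y:y+150,x:x+195]; cv2.imwrite('pics/%sc.png'%n,cv2.resize(a,None,fx=4,fy=4,interpolation=cv2.INTER_CUBIC))
"
```

```text
time_s: 20.27
tool_pos: [0.5453, 0.0586, 0.2213]
tool_rot: [142.3, 87.8, 50.1]
force: [0.7, 0.0, -2.5]
grip_width: 0.0216
[[ 0.0245  0.5453]
 [ 0.0294  0.0586]
 [-0.9993  0.2213]
 [ 0.      1.    ]] [ 0.65864532  0.00512782 -2.53994853] [-0.10764841  0.06909553  0.00293234]
```

View pics/sd12c.png

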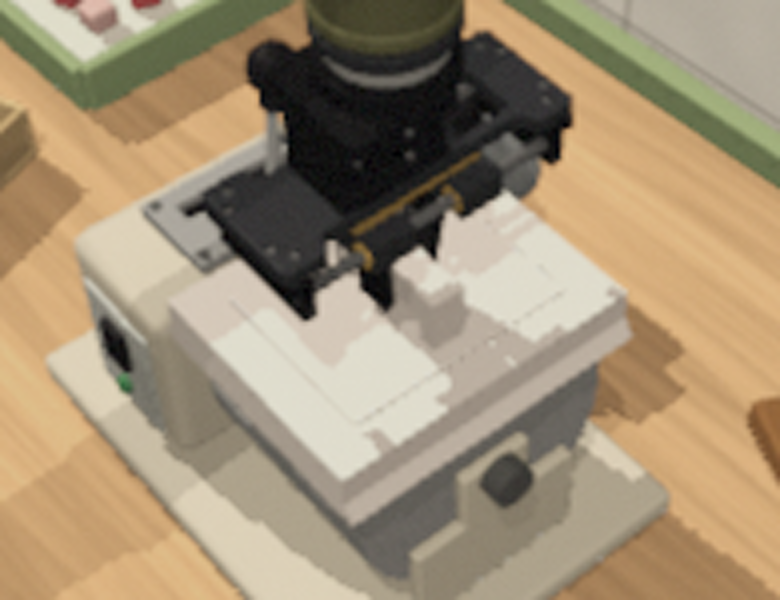

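View pics/sc12c.png

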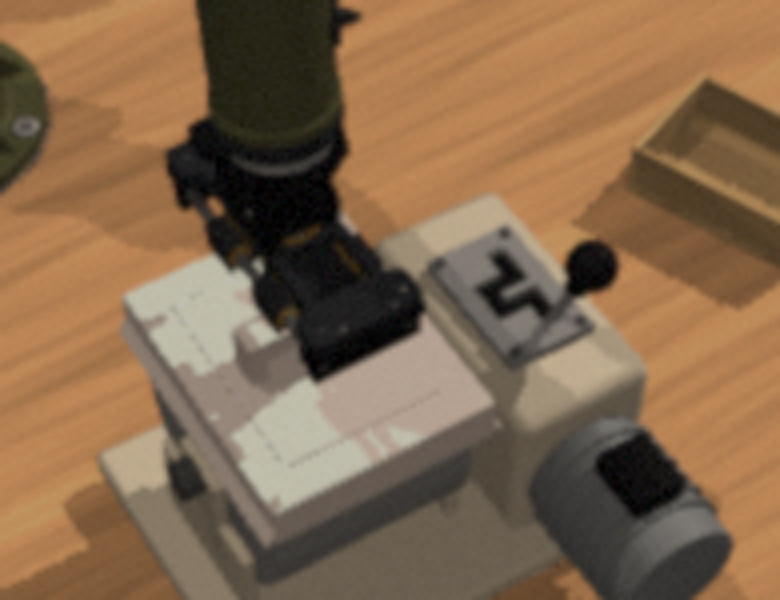

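```bash
python3 -m pendant '{"xyz":[[0,0,-0.003],[0,0,-0.003],[0,0,-0.003]],"turn":[0,0,0]}' 0 50;python3 -c "
from h import *
o=readout.get_obs(); print(toolT(o).round(4)[:,[0,3]],o['force'],o['wrist_torque'])"
```

```text
time_s: 20.75
tool_pos: [0.5487, 0.0587, 0.2174]
tool_rot: [137.0, 87.4, 44.9]
force: [-4.9, -1.2, 13.4]
grip_width: 0.0217
[[ 0.0319  0.5487]
 [ 0.0317  0.0587]
 [-0.999   0.2174]
 [ 0.      1.    ]] [-4.8994367  -1.17120985 13.42997312] [-0.27559237  1.96056188  0.05166687]
```

The lid is pressing on the −x catch first, because the tool leans slightly and drags it along. I'll lay it on the catches, let go, and press centrally on top of the bar with shut fingers so it levels itself.

```bash
python3 -m pendant '{"xyz":[[-0.003,0,0.002],[-0.001,0,0],[0,0,0]],"turn":[0,0,0]}' 0 50;python3 -c "
from h import *
o=readout.get_obs(); print(toolT(o).round(4)[:,[0,3]],o['force'],o['wrist_torque'])"
```

```text
time_s: 21.12
tool_pos: [0.5453, 0.0586, 0.2197]
tool_rot: [135.7, 87.4, 43.5]
force: [-0.2, -0.5, -0.6]
grip_width: 0.0215
[[ 0.0334  0.5453]
 [ 0.0317  0.0586]
 [-0.9989  0.2197]
 [ 0.      1.    ]] [-0.19503983 -0.45666776 -0.64251374] [-0.16909524 -0.06417379  0.01920108]
```

```bash
python3 -m pendant '{"xyz":[[0,0,-0.001],[0,0,0],[0,0,0],[0,0,0],[0,0,0]],"turn":[0,0,0,0,0]}' 0.6 50
python3 -m pendant '{"xyz":[[0,0,0.02],[0,0,0.03],[0,0,0.03],[0,0,0.01],[0,0,0]],"turn":[0,0,0,0,0]}' 0.6 50
python3 -c "
from h import *
o=readout.get_obs(); print(toolT(o).round(4)[:,[0,1,3]],o['force'],o['wrist_torque'])
T=shot('wrist','w13');np.save('T13.npy',T)
for d in pinpoint('wrist','lid_grip')[:1]: print(round(d['score'],2),c2w('wrist',d['at'],T).round(4))
T=shot('side','sd13')
for d in pinpoint('side','lid_grip')[:1]: print(round(d['score'],2),c2w('side',d['at'],T).round(4))
shot('scene','sc13')
for d in pinpoint('scene','lid_grip')[:1]: print(round(d['score'],2),c2w('scene',d['at'],T).round(4))
for n,(x,y) in {'sd13':(200,180),'sc13':(240,130)}.items():
  a=cv2.imread('pics/%s.png'%n)[y:y+150,x:x+195]; cv2.imwrite('pics/%sc.png'%n,cv2.resize(a,None,fx=4,fy=4,interpolation=cv2.INTER_CUBIC))
"
```

```text
time_s: 21.75
tool_pos: [0.5453, 0.0589, 0.2184]
tool_rot: [135.8, 87.4, 43.7]
force: [1.2, -0.7, 0.4]
grip_width: 0.0515
time_s: 22.38
tool_pos: [0.5443, 0.0586, 0.3096]
tool_rot: [137.1, 87.5, 44.9]
force: [0.3, 0.1, 0.1]
grip_width: 0.0525
[[ 0.0309  0.9988  0.5443]
 [ 0.0309 -0.0386  0.0586]
 [-0.999   0.0297  0.3096]
 [ 0.      0.      1.    ]] [0.31239062 0.1087977  0.12173948] [-0.18725909  0.12488089 -0.00074685]
0.62 [0.547  0.0632 0.2327]
0.93 [0.5436 0.0619 0.2364]
```

View pics/w13.png

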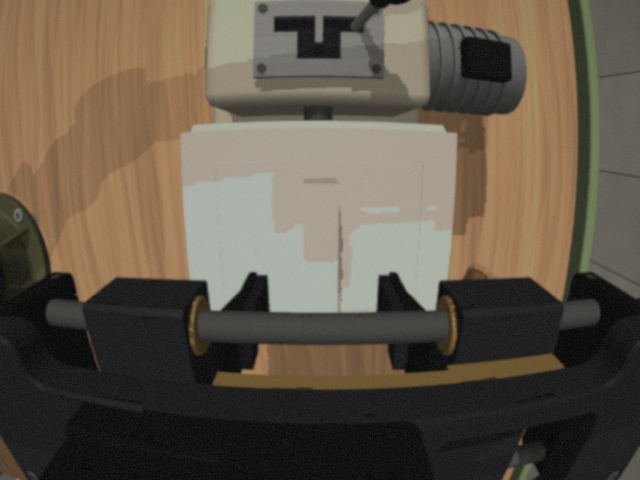

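View pics/sd13c.png

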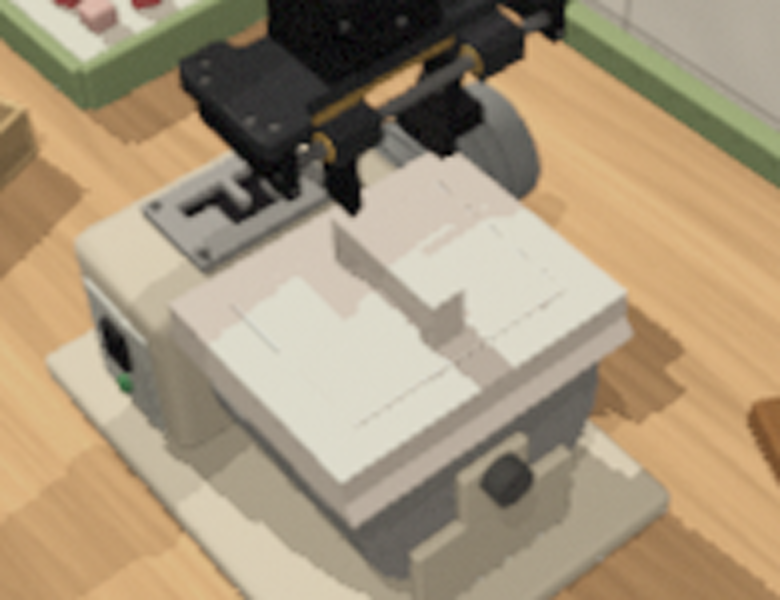

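View pics/sc13c.png

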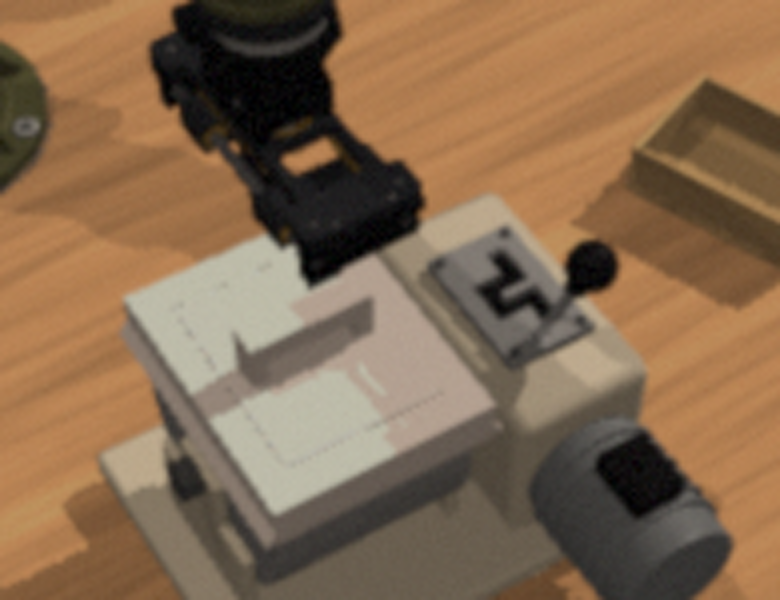

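The lid lies on the catches around the rim with its grip at z≈0.2345, level and centred. I'll shut the fingers and press on the middle of the bar.

```bash
python3 -m pendant '{"xyz":[[0.001,0.001,0],[0,0,0],[0,0,0],[0,0,0],[0,0,0],[0,0,0]],"turn":[0,0,0,0,0,0]}' 0 50
python3 -m pendant '{"xyz":[[0,0,-0.02],[0,0,-0.02],[0,0,-0.01],[0,0,0]],"turn":[0,0,0,0]}' 0 50
python3 -c "
from h import *
o=readout.get_obs(); print(toolT(o).round(4)[:,[0,1,3]],o['force'],o['wrist_torque'])
T=shot('side','sd14'); shot('scene','sc14')
for n,(x,y) in {'sd14':(200,180),'sc14':(240,130)}.items():
  a=cv2.imread('pics/%s.png'%n)[y:y+150,x:x+195]; cv2.imwrite('pics/%sc.png'%n,cv2.resize(a,None,fx=4,fy=4,interpolation=cv2.INTER_CUBIC))
"
```

```text
time_s: 23.42
tool_pos: [0.5445, 0.0597, 0.3078]
tool_rot: [139.0, 87.7, 46.8]
force: [0.8, -0.3, 0.7]
grip_width: 0.0031
time_s: 23.92
tool_pos: [0.545, 0.0597, 0.2573]
tool_rot: [137.9, 87.6, 45.7]
force: [-0.0, 0.4, 0.4]
grip_width: 0.0002
[[ 0.0294  0.9989  0.545 ]
 [ 0.0302 -0.0386  0.0597]
 [-0.9991  0.0282  0.2573]
 [ 0.      0.      1.    ]] [-0.01301604  0.36526403  0.41736732] [-0.12933169  0.08631651  0.02813061]
```

View pics/sd14c.png

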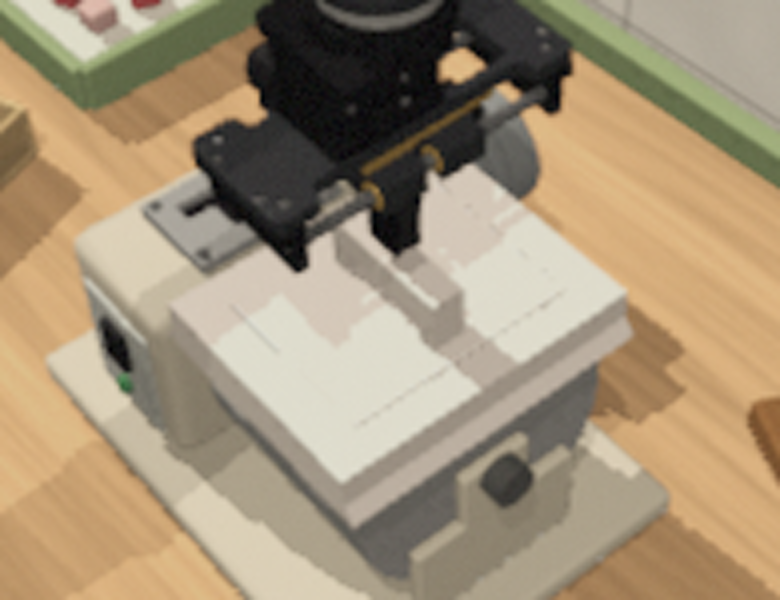

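View pics/sc14c.png

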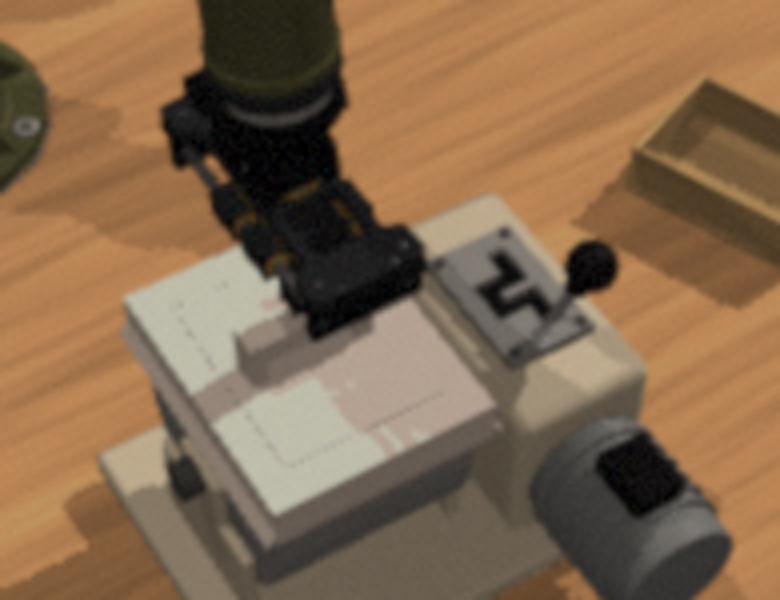

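The fingertips are over the middle of the bar. Pressing now.

```bash
python3 -m pendant '{"xyz":[[0,0,-0.007],[0,0,-0.004],[-0.0005,0,-0.003]],"turn":[0,0,0]}' 0 50;python3 -c "
from h import *
o=readout.get_obs(); print(toolT(o).round(4)[:,[0,3]],o['force'],o['wrist_torque'])"
```

```text
time_s: 24.4
tool_pos: [0.5475, 0.0598, 0.2472]
tool_rot: [133.1, 87.2, 40.9]
force: [-1.0, -0.2, 15.2]
grip_width: 0.0004
[[ 0.0374  0.5475]
 [ 0.0324  0.0598]
 [-0.9988  0.2472]
 [ 0.      1.    ]] [-0.99128994 -0.1854893  15.24203971] [-0.26087068  0.1668497   0.03591577]
```

```bash
python3 -m pendant '{"xyz":[[-0.0005,0,-0.004],[-0.0005,0,-0.004]],"turn":[0,0]}' 0 50;python3 -c "
from h import *
o=readout.get_obs(); print(toolT(o).round(4)[:,[0,3]],o['force'],o['wrist_torque'])"
```

```text
time_s: 24.65
tool_pos: [0.5506, 0.0597, 0.2443]
tool_rot: [128.4, 86.6, 36.2]
force: [0.2, -0.5, 5.7]
grip_width: 0.0007
[[ 0.0479  0.5506]
 [ 0.0351  0.0597]
 [-0.9982  0.2443]
 [ 0.      1.    ]] [ 0.2366322  -0.5346823   5.65862878] [-0.22574559 -0.00859866 -0.01517276]
```

```bash
python3 -c "
from h import *
T=shot('side','sd15'); 
for d in pinpoint('side','lid_grip')[:1]: print(round(d['score'],2),c2w('side',d['at'],T).round(4))
shot('scene','sc15')
print(toolT(readout.get_obs()).round(4)[:,[0,3]],readout.get_obs()['force'])
for n,(x,y) in {'sd15':(200,180),'sc15':(240,130)}.items():
  a=cv2.imread('pics/%s.png'%n)[y:y+150,x:x+195]; cv2.imwrite('pics/%sc.png'%n,cv2.resize(a,None,fx=4,fy=4,interpolation=cv2.INTER_CUBIC))
"
```

```text
0.63 [0.5452 0.0619 0.2341]
[[ 0.0476  0.5504]
 [ 0.0348  0.0597]
 [-0.9983  0.2439]
 [ 0.      1.    ]] [ 1.41896533 -0.31392345  6.23670733]
```

View pics/sd15c.png

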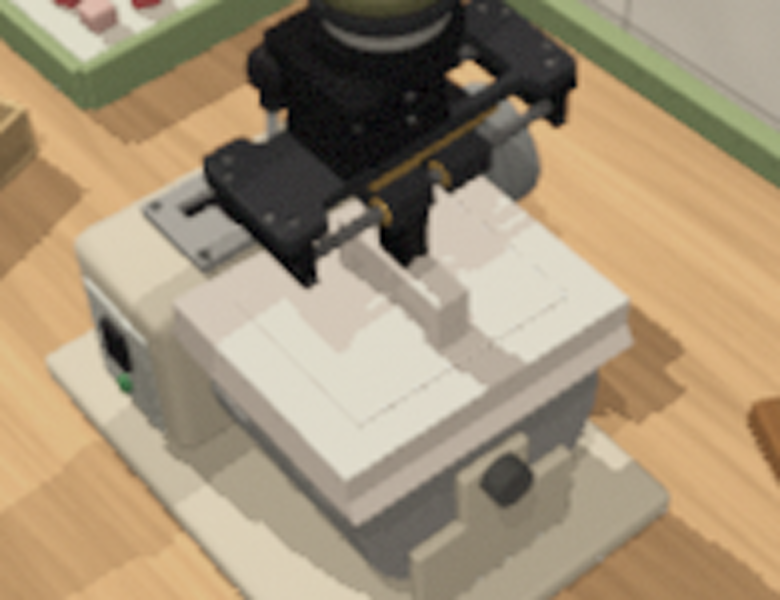

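View pics/sc15c.png

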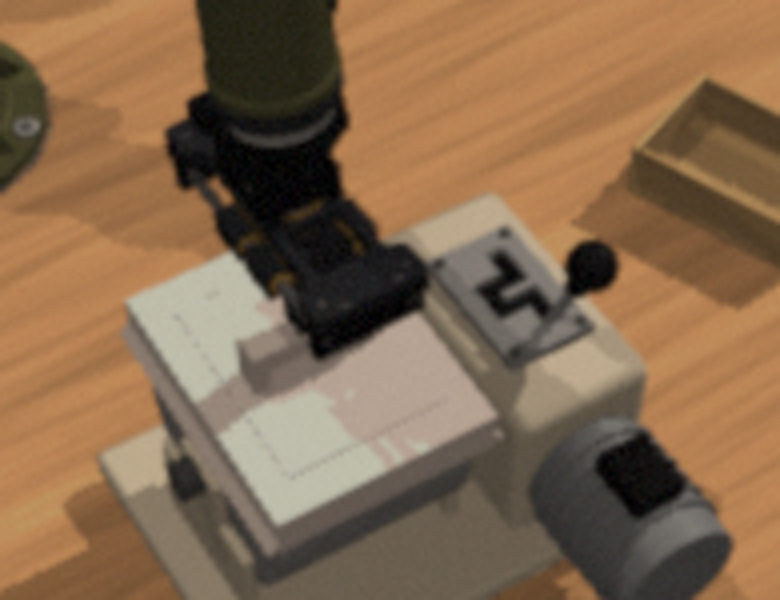

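The press worked partly: the +x side moved down a few mm, but small steps let the tool creep toward +x. I'll lift, re-centre, and press in one firmer row.

```bash
python3 -m pendant '{"xyz":[[-0.001,0,0.008],[-0.006,0,0.004],[0,0,0]],"turn":[0,0,0]}' 0 50;python3 -c "
from h import *
T=shot('side','sd16'); 
for d in pinpoint('side','lid_grip')[:1]: print(round(d['score'],2),c2w('side',d['at'],T).round(4))
shot('scene','sc16')
print(toolT(readout.get_obs()).round(4)[:,[0,3]],readout.get_obs()['force'])
for n,(x,y) in {'sd16':(200,180),'sc16':(240,130)}.items():
  a=cv2.imread('pics/%s.png'%n)[y:y+150,x:x+195]; cv2.imwrite('pics/%sc.png'%n,cv2.resize(a,None,fx=4,fy=4,interpolation=cv2.INTER_CUBIC))
"
```

```text
time_s: 25.18
tool_pos: [0.5429, 0.0596, 0.2567]
tool_rot: [128.6, 86.6, 36.4]
force: [-0.5, -0.8, -0.4]
grip_width: 0.0004
0.88 [0.5476 0.0639 0.2321]
[[ 0.0472  0.5431]
 [ 0.0345  0.0596]
 [-0.9983  0.2563]
 [ 0.      1.    ]] [-0.19417957  0.32012442  0.32876097]
```

View pics/sd16c.png

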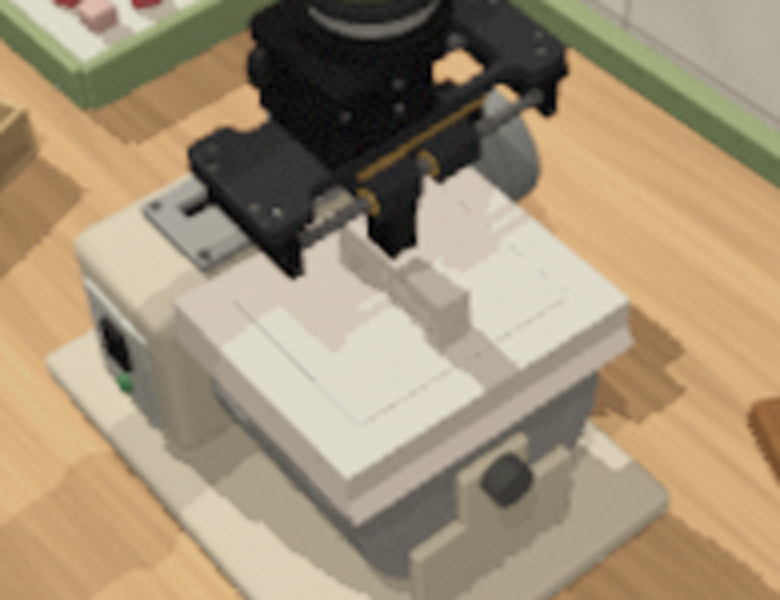

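View pics/sc16c.png

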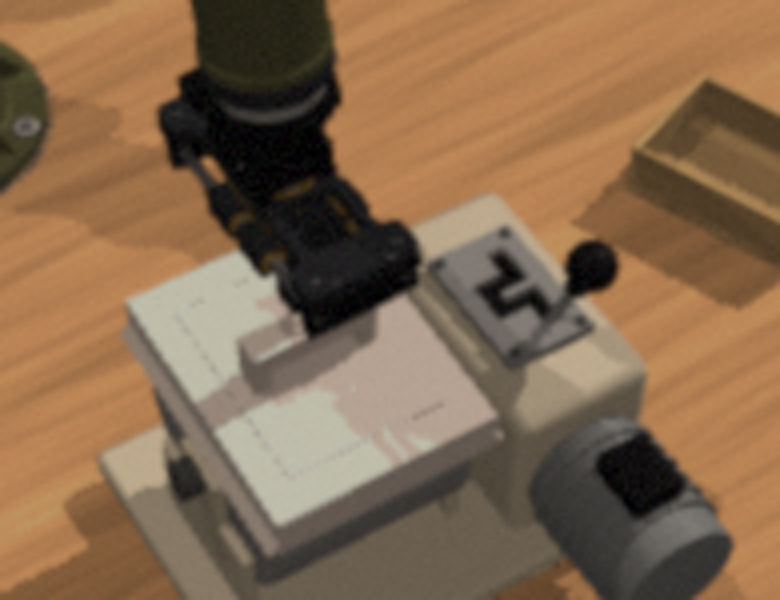

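```bash
python3 -m pendant '{"xyz":[[0.001,0,-0.008],[-0.001,0,-0.008]],"turn":[0,0]}' 0 50;python3 -c "
from h import *
o=readout.get_obs(); print(toolT(o).round(4)[:,[0,3]],o['force'],o['wrist_torque'])"
```

```text
time_s: 25.58
tool_pos: [0.544, 0.0597, 0.2398]
tool_rot: [127.3, 86.6, 35.1]
force: [1.0, -0.4, 0.5]
grip_width: 0.0006
[[ 0.0492  0.544 ]
 [ 0.0346  0.0597]
 [-0.9982  0.2398]
 [ 0.      1.    ]] [ 1.00232249 -0.39588221  0.52600964] [-0.14112963  0.06671739 -0.01950042]
```

```bash
python3 -m pendant '{"xyz":[[-0.001,0,-0.006]],"turn":[0]}' 0 50;python3 -c "
from h import *
o=readout.get_obs(); print(toolT(o).round(4)[:,[0,3]],o['force'],o['wrist_torque'])
T=shot('side','sd17'); 
shot('scene','sc17')
for n,(x,y) in {'sd17':(200,180),'sc17':(240,130)}.items():
  a=cv2.imread('pics/%s.png'%n)[y:y+150,x:x+195]; cv2.imwrite('pics/%sc.png'%n,cv2.resize(a,None,fx=4,fy=4,interpolation=cv2.INTER_CUBIC))
"
```

```text
time_s: 25.7
tool_pos: [0.5434, 0.0597, 0.2365]
tool_rot: [128.1, 86.5, 35.9]
force: [-13.1, -1.2, 29.2]
grip_width: 0.0003
[[ 0.05    0.5434]
 [ 0.0362  0.0597]
 [-0.9981  0.2365]
 [ 0.      1.    ]] [-13.11682879  -1.20244243  29.17368241] [-0.23076158  2.82617778  0.08057169]
```

View pics/sc17c.png

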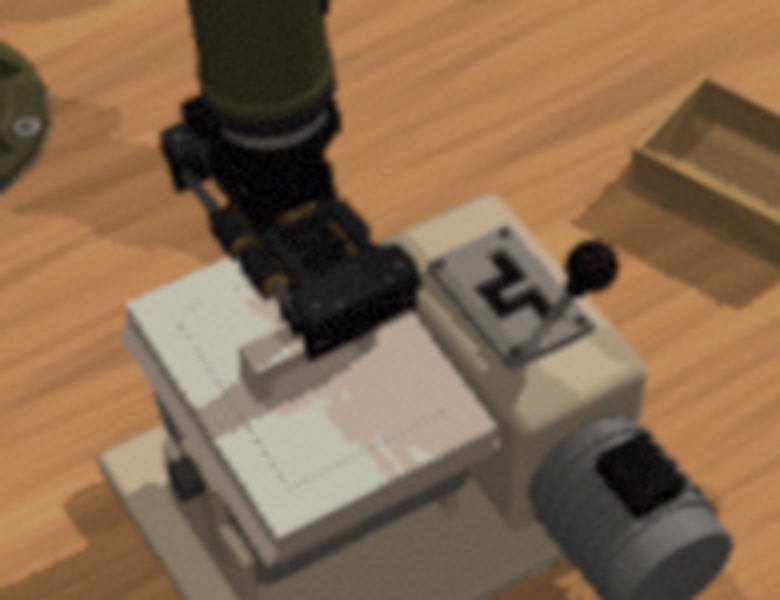

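View pics/sd17c.png

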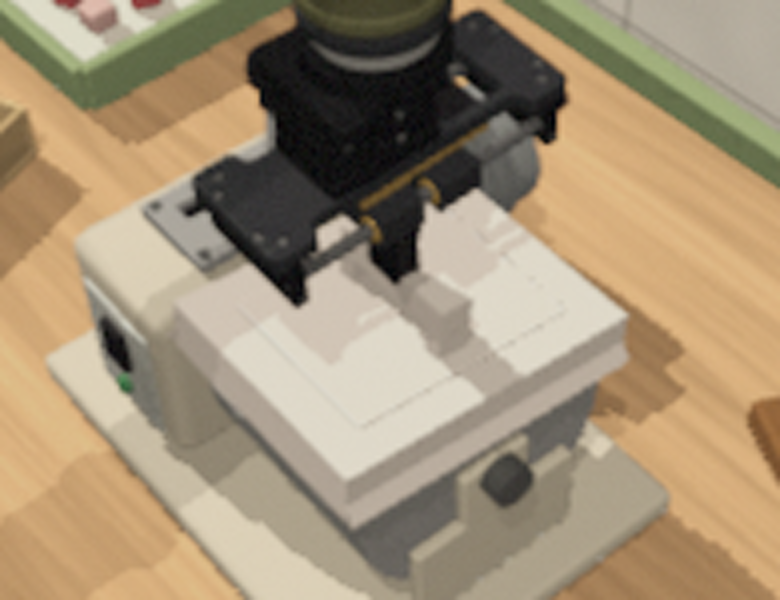

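The +x side has gone down and the −x side is still up. I'll press on the lid's top near the −x catch.

```bash
python3 -m pendant '{"xyz":[[0,0,0.02],[-0.035,0.001,0.005],[-0.04,0.001,0],[0,0,0],[0,0,-0.015],[0,0,-0.01],[0,0,0]],"turn":[0,0,0,0,0,0,0]}' 0 50;python3 -c "
from h import *
o=readout.get_obs(); print(toolT(o).round(4)[:,[0,3]],o['force'],o['wrist_torque'])
T=shot('side','sd18'); 
shot('scene','sc18')
for n,(x,y) in {'sd18':(200,180),'sc18':(240,130)}.items():
  a=cv2.imread('pics/%s.png'%n)[y:y+150,x:x+195]; cv2.imwrite('pics/%sc.png'%n,cv2.resize(a,None,fx=4,fy=4,interpolation=cv2.INTER_CUBIC))
"
```

```text
time_s: 26.68
tool_pos: [0.4656, 0.0607, 0.2308]
tool_rot: [127.6, 86.9, 35.3]
force: [0.2, 0.1, -0.2]
grip_width: 0.0006
[[ 0.0442  0.4656]
 [ 0.0312  0.0607]
 [-0.9985  0.2308]
 [ 0.      1.    ]] [ 0.21761124  0.08763487 -0.19399012] [-0.07834127  0.13246128  0.03880941]
```

View pics/sc18c.png

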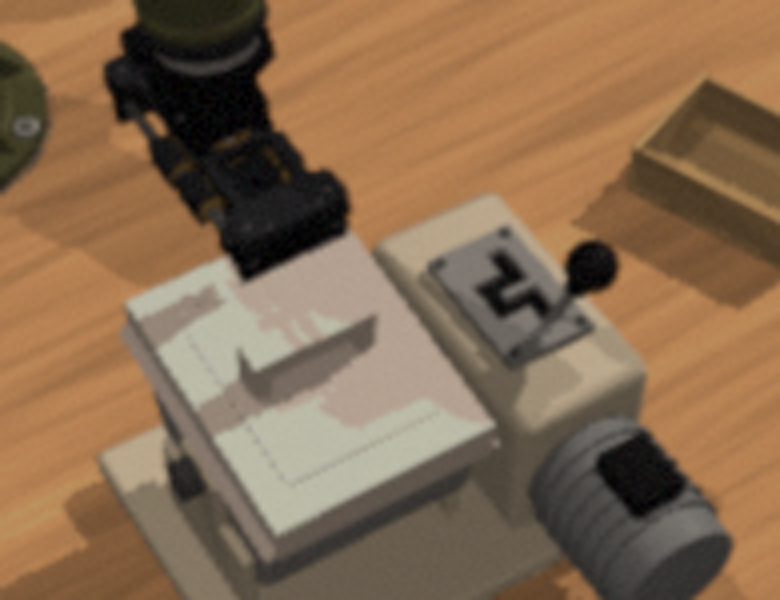

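View pics/sd18c.png

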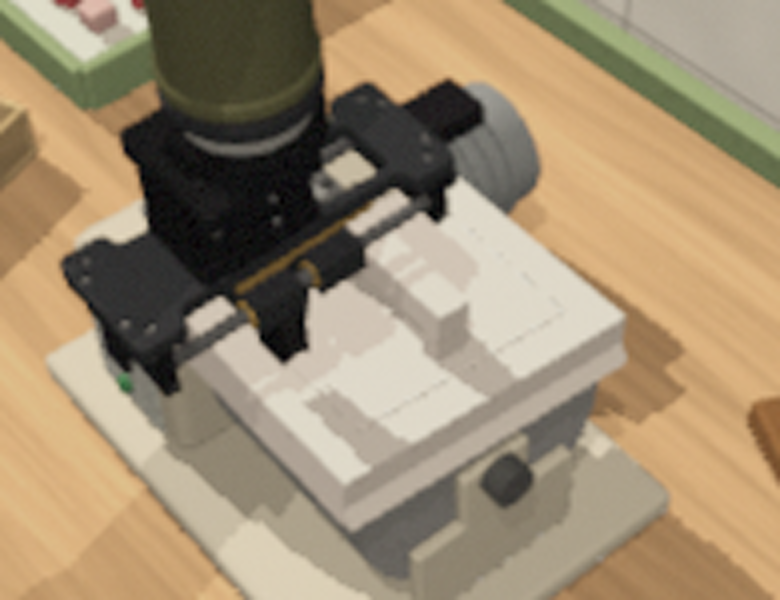

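```bash
python3 -m pendant '{"xyz":[[0,0,-0.009],[0,0,-0.007],[0,0,-0.004]],"turn":[0,0,0]}' 0 50;python3 -c "
from h import *
o=readout.get_obs(); print(toolT(o).round(4)[:,[0,3]],o['force'],o['wrist_torque'])"
```

```text
time_s: 27.15
tool_pos: [0.4669, 0.0609, 0.2109]
tool_rot: [126.5, 86.8, 34.1]
force: [-0.1, 0.6, -0.2]
grip_width: 0.0008
[[ 0.0465  0.4669]
 [ 0.0315  0.0609]
 [-0.9984  0.2109]
 [ 0.      1.    ]] [-0.09660295  0.58255327 -0.23568238] [-0.10321836  0.06954867  0.01207764]
```

```bash
python3 -m pendant '{"xyz":[[0,0,-0.005],[-0.0005,0,-0.004]],"turn":[0,0]}' 0 50;python3 -c "
from h import *
o=readout.get_obs(); print(toolT(o).round(4)[:,[0,3]],o['force'],o['wrist_torque'])"
```

```text
time_s: 27.4
tool_pos: [0.4665, 0.061, 0.2019]
tool_rot: [126.6, 86.8, 34.3]
force: [-1.3, -0.3, 3.8]
grip_width: 0.0003
[[ 0.0468  0.4665]
 [ 0.0319  0.061 ]
 [-0.9984  0.2019]
 [ 0.      1.    ]] [-1.33905332 -0.31367099  3.78083963] [-0.19955376  0.40028855  0.03819094]
```

```bash
python3 -m pendant '{"xyz":[[-0.0005,0,-0.005],[-0.0005,0,-0.004]],"turn":[0,0]}' 0 50;python3 -c "
from h import *
o=readout.get_obs(); print(toolT(o).round(4)[:,[0,3]],o['force'],o['wrist_torque'])
T=shot('side','sd19'); 
shot('scene','sc19')
for n,(x,y) in {'sd19':(200,180),'sc19':(240,130)}.items():
  a=cv2.imread('pics/%s.png'%n)[y:y+150,x:x+195]; cv2.imwrite('pics/%sc.png'%n,cv2.resize(a,None,fx=4,fy=4,interpolation=cv2.INTER_CUBIC))
"
```

```text
time_s: 27.65
tool_pos: [0.4653, 0.0611, 0.1923]
tool_rot: [126.8, 86.7, 34.5]
force: [-0.3, -0.4, -0.6]
grip_width: 0.0007
[[ 0.0469  0.4653]
 [ 0.0322  0.0611]
 [-0.9984  0.1923]
 [ 0.      1.    ]] [-0.33978339 -0.36453606 -0.55212036] [-0.10352993  0.06852712  0.00671226]
```

View pics/sc19c.png

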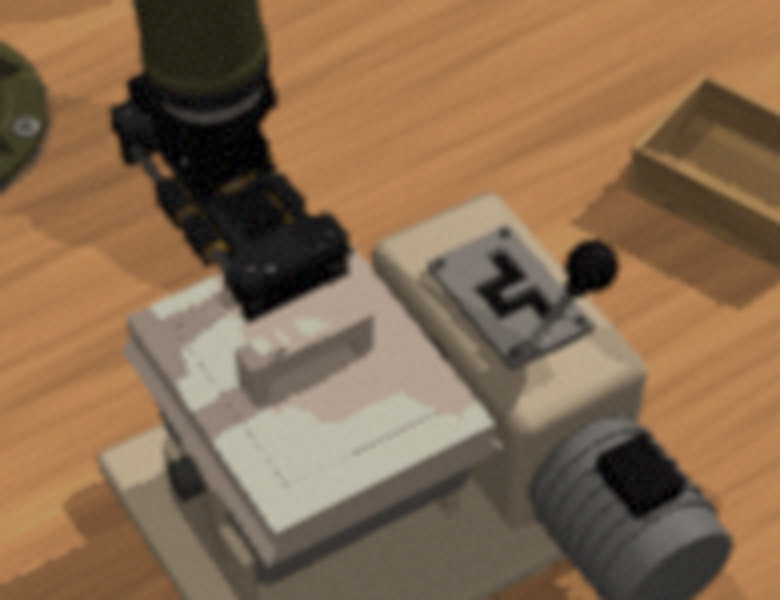

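View pics/sd19c.png

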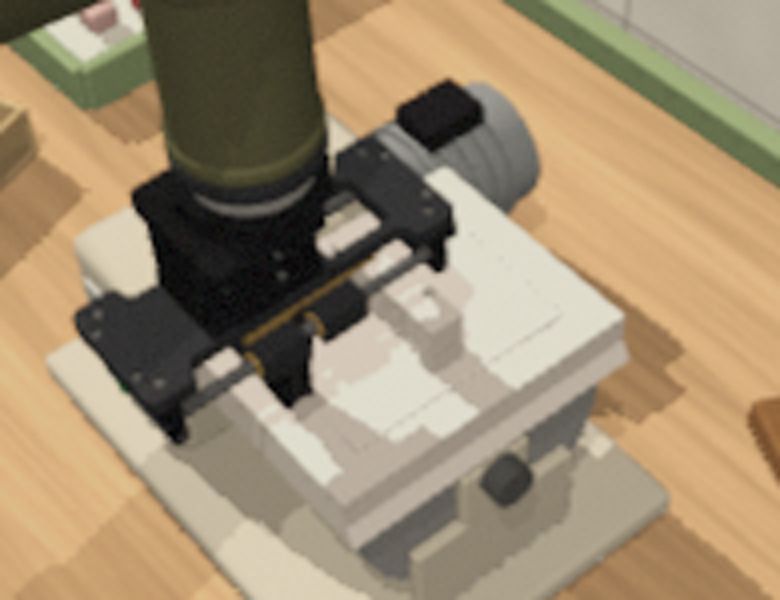

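The −x side has gone down to about z=0.192, which is rim level. I'll rise and check both sides.

```bash
python3 -m pendant '{"xyz":[[0,0,0.03],[0,0,0.04],[-0.02,0,0.05],[-0.02,0,0.05],[0,0,0.02],[0,0,0]],"turn":[0,0,0,0,0,0]}' 0 50;python3 -c "
from h import *
o=readout.get_obs(); print(toolT(o).round(4)[:,[0,3]],o['force'])
T=shot('wrist','w20')
for n in ['lid_grip','lid','lever_knob']:
  for d in pinpoint('wrist',n)[:1]: print(n,round(d['score'],2),c2w('wrist',d['at'],T).round(4))
for c in ['side','scene']:
  shot(c,c+'20')
  for n in ['lid_grip','lid','lever_knob']:
    for d in pinpoint(c,n)[:1]: print(c,n,round(d['score'],2),c2w(c,d['at'],T).round(4))
for n,(x,y) in {'side20':(200,180),'scene20':(240,130)}.items():
  a=cv2.imread('pics/%s.png'%n)[y:y+150,x:x+195]; cv2.imwrite('pics/%sc.png'%n,cv2.resize(a,None,fx=4,fy=4,interpolation=cv2.INTER_CUBIC))
"
```

```text
time_s: 28.5
tool_pos: [0.4227, 0.0605, 0.3869]
tool_rot: [125.8, 86.8, 33.4]
force: [0.5, -0.2, -0.9]
grip_width: 0.0
[[ 0.047   0.4227]
 [ 0.0311  0.0605]
 [-0.9984  0.3869]
 [ 0.      1.    ]] [ 0.46622235 -0.22442103 -0.90294949]
lid_grip 0.88 [0.5435 0.0651 0.2161]
lid 0.56 [0.5432 0.0613 0.1522]
lever_knob 0.95 [0.6068 0.2498 0.224 ]
side lid_grip 0.9 [0.5445 0.0645 0.216 ]
side lid 0.65 [0.5467 0.0602 0.1532]
side lever_knob 0.7 [0.5986 0.2415 0.2295]
scene lid_grip 0.85 [0.5445 0.0595 0.219 ]
scene lid 0.94 [0.5417 0.063  0.1574]
scene lever_knob 0.74 [0.6061 0.2434 0.2265]
```

View pics/scene20c.png

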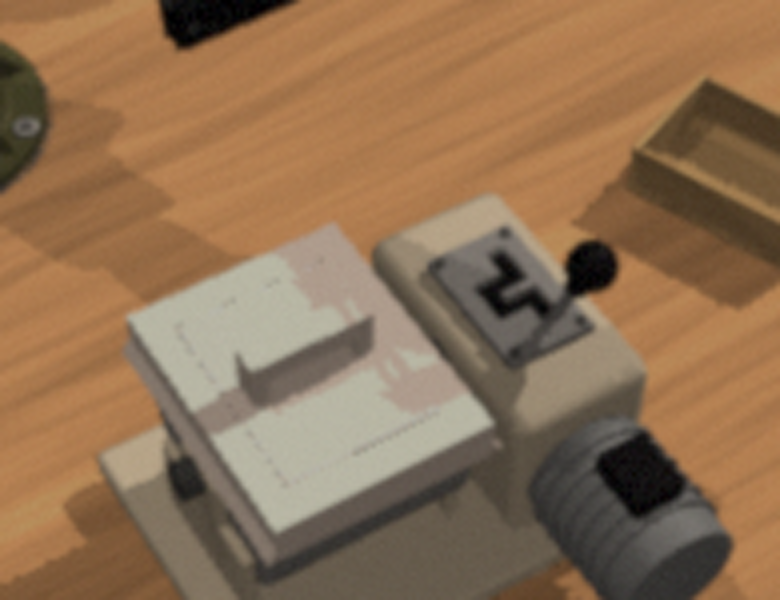

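View pics/side20c.png

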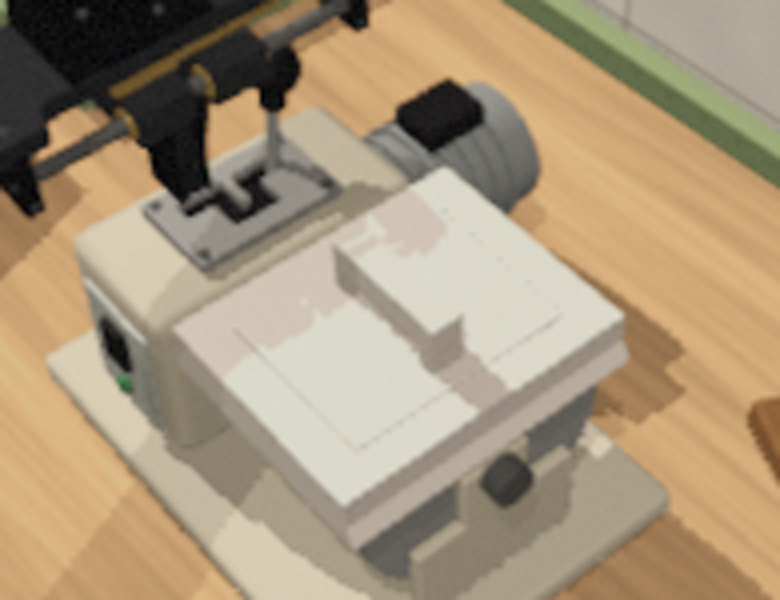

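View pics/w20.png

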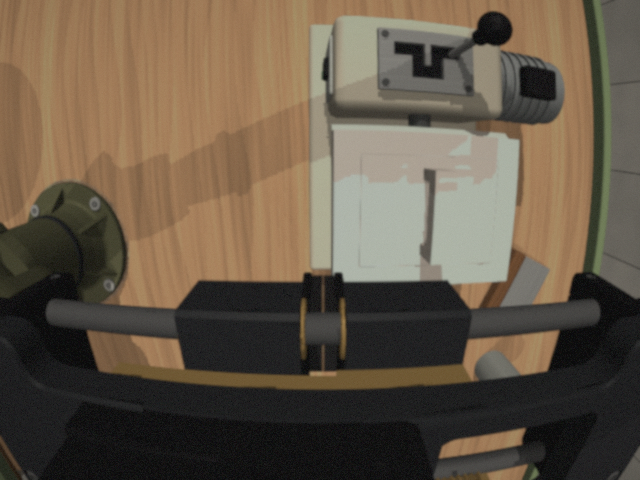

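Run:
```python
from h import *
P={'-+':((333,225),(175,328)),'--':((130,318),(343,503)),'+-':((275,532),(625,318)),'++':((493,425),(445,168))}
for k,(a,b) in P.items():
    o1,d1=ray('scene',(a[0]/4+240,a[1]/4+130)); o2,d2=ray('side',(b[0]/4+200,b[1]/4+180))
    M=np.c_[d1,-d2]; s=np.linalg.lstsq(M,o2-o1,rcond=None)[0]; p,q=o1+d1*s[0],o2+d2*s[1]; print(k,((p+q)/2).round(4),np.linalg.norm(p-q).round(4))
```

```text
-+ [0.4483 0.1424 0.1875] 0.0015
-- [ 0.442  -0.0159  0.1871] 0.0013
+- [ 0.6432 -0.0269  0.1876] 0.0028
++ [0.6504 0.1348 0.1865] 0.0004
```

All four lid corners triangulate to z = 0.187 ± 0.001 m, so the lid is level and on the rim. Its centre is at (0.546, 0.059), and the lever is still home. The robot is clear of everything, so I'm handing in.

```bash
python3 -c "
from cell import sign_off; print(sign_off())"
```

```text
the job is handed in; nothing more can be done
None
```

I moved the gear lever through the zigzag gate to neutral, snapped the lid onto the trough, and handed the job in at about 29 s. `sign_off` gives no verdict, so the results below are from my own checks.

- **Lever:** I gripped the knob, ran it to the far end of the neutral slot and let go. The stem was at the end stop, and later the wrist and scene cameras put the knob near x 0.606, y 0.243–0.250. The side camera read (0.599, 0.242), still within network error of home.
- **Lid:** The first two presses, with the bar gripped, did not snap it, because the tool tilts slightly under load and pressed the −x side first. I laid the lid on the catches and let go. A press on the bar with shut fingers then took the +x side down, and a press near the −x catch took the other side down.
- **Lid checks:** From two cameras, all four corners are at z 0.187 ± 0.001 m, so it is level. The centre is at (0.546, 0.059), about 1 mm from my trough estimate. The networks put the grip at z 0.216–0.219 (0.218 expected), and two of the three put its y about 6 mm high. The corner measurement does not bear that out.
- **Other things:** The robot ended above the bench touching nothing (force under 1 N). In the pictures the dredger, scraper and box look to be where they were, but I did not measure them again.

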